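Close four kitchen jars from a stack of silicone lids

ROBOT

A 7-joint arm with a two-finger parallel gripper is mounted at the origin on the work surface. World frame = base frame: x ahead of the robot, y to its left, z up, the work surface at z = 0. Lengths are in m, angles in rad, forces in N, time in s.
With the tool pointing down it reaches from about 0.425 to 0.875 m from the base axis. Payload 4.7 kg.
Tool frame: the origin (TCP) lies at the very end of the fingers, on their centre line; the grasp point (between the pads) lies 19 mm behind it; z points along the fingers, y is the direction in which the jaws open and shut (so a half turn about z gives the same grasp; the last joint's range is limited). The gripper opens to 87 mm and grips with 3 to 60 N. Pads are 19 mm wide; open, the fingers measure 117 mm over their backs; the gripper's body (75 mm by 190 mm) begins 51 mm behind the grasp point.
Start: joints at [1.326, 0.321, -0.07, 1.45, 0.023, 1.371, -0.057], TCP at [0.166, -0.628, 0.223] pointing down, gripper open.
Joint ranges: [-2.86, 2.86], [-0.3, 2.09], [-1.38, 1.24], [0.06, 2.45], [-1.56, 4.7], [0.09, 2.05], [-2.69, 2.69]. Speed limits (rad/s): [2.57, 2.57, 3.14, 3.14, 3.14, 3.14, 3.14].

INTERFACE

Orientations are given as a rotation vector (axis times angle).
In Python, from bench import ctrl, get_image, camera_info gives the robot as it stands.
- The arm moves only by the tool carry_out, never from a script. Its argument "commands" is a list of rows, each an object of numbers: "tx", "ty", "tz": the shift along the tool's x, y, z in m; "rx", "ry", "rz": the turn, a rotation vector about the tool's x, y, z in rad; "jaw": the opening, from 0 (shut) to 1 (fully open). In form: [{"tx": .., "ty": .., "tz": .., "rx": .., "ry": .., "rz": .., "jaw": ..}, ...]. A call has 1 to 12 rows; each row is the pose to reach, as a shift and turn from the pose commanded when the call began, along the tool's axes at that moment; what a row does not reach only later rows make up. A row lasts 1/8 s, in which the tool goes at most 62.5 mm and 10.7 degrees, less where a joint would pass 70% of its speed; a pose out of reach is approached as far as the arm can. A call with a gripper value outside its range is refused whole. The fingers move at their own pace and stop on an object; "grip_force" is the grip in N (left out, the last holds). Time passes only in rows, so rows that repeat a pose let the fingers close. It gives the time, the measured TCP pose, the force and the opening at its end, in the units of the state.
- ctrl.get_state(): the state, without advancing time (a new reading comes with each control period).
- get_image(name): name is "scene" or "top" or "wrist"; returns the picture (384x512x3 uint8, red, green, blue); there is no depth.
- camera_info(name): a dict with "intrinsics" (3x3 intrinsics, pixels), "R" (3x3) and "t" (3): a world point X has camera coordinates R X + t. Camera axes: x right, y down, z forward; pixel columns grow to the right and rows downward; lengths in m; the calibration is good to about 2 mm. The wrist camera is an equidistant fisheye: a pixel r from the principal point sees the ray r / f radians off the axis. A picture is of the moment at which its call begins: read the wrist's pose just before it. camera_info takes no time and is no camera call; for the wrist camera it gives the pose at the moment of the call.
- ctrl.close_job(): hands the job in, once; it reports no verdict.
The state is a dict: "time": time; "joint_positions": joint angles; "qd": joint speeds; "joint_torque": joint torques, N m; "position": TCP position; "tool_rot": TCP orientation; "ft_force": force on the tool from outside, world axes, zero at the start; "torque": the same for the moment, N m; "grip_width": opening from 0.0 (shut) to 1.0 (fully open).
Only numpy, scipy, OpenCV 4.12 (cv2) and the standard library are available. Lean on these libraries where they do the work, as an engineer would, in place of code of your own. Each camera call takes 0.05 s, during which the arm holds its last target.

TASK

Take the stack of green silicone lids apart and close each of the four open containers with the lid of its size: the largest lid on the broad glass jar, the next on the round ceramic pot, the next on the slim glass jar and the smallest on the narrow-necked stoneware bottle. Each lid must sit level with its plug fully down in the mouth and its flange on the rim. Leave the containers standing where they are, and do not disturb the crock or the funnel.

Things in the scene. Friction and masses are not known exactly. Their poses are not given: they have to be found in the camera images.
- lid_33: Green silicone push-in lid for the bottle (the smallest, top of the stack): flange 33 mm across, 11 mm thick, over a tapered plug 9 mm high (18 mm across at the top, 13 at the foot). Origin: centre of the plug's underside, z up; flange from 9 to 20 mm above it. The lids stand plug down on one another, about centred, on a fixed wooden block 110 x 110 x 40 mm.
- lid_44: Green silicone push-in lid for the jar_slim (second from the top): flange 44 mm across, 11 mm thick, over a tapered plug 9 mm high (29 mm across at the top, 24 at the foot). Origin: centre of the plug's underside, z up; flange from 9 to 20 mm above it. The lids stand plug down on one another, about centred, on a fixed wooden block 110 x 110 x 40 mm.
- lid_55: Green silicone push-in lid for the pot_round (third from the top): flange 55 mm across, 11 mm thick, over a tapered plug 9 mm high (40 mm across at the top, 35 at the foot). Origin: centre of the plug's underside, z up; flange from 9 to 20 mm above it. The lids stand plug down on one another, about centred, on a fixed wooden block 110 x 110 x 40 mm.
- lid_66: Green silicone push-in lid for the jar_wide (the largest, bottom of the stack, on the wooden block): flange 66 mm across, 11 mm thick, over a tapered plug 9 mm high (51 mm across at the top, 46 at the foot). Origin: centre of the plug's underside, z up; flange from 9 to 20 mm above it. The lids stand plug down on one another, about centred, on a fixed wooden block 110 x 110 x 40 mm.
- bottle: Open, empty container, loose, 0.3 kg: squat brown stoneware bottle, body 68 mm across tapering to a narrow neck; 80 mm high. Round mouth 22 mm inside, 27 outside, neck straight for the top 15 mm. Origin: centre of its underside, z up. Takes the 33 mm lid: closed when the flange lies on the rim (lid origin 71 mm above this origin).
- jar_slim: Open, empty container, loose, 0.3 kg: slim straight clear-glass jar, body 62 mm across with a short shoulder; 95 mm high. Round mouth 33 mm inside, 38 outside, neck straight for the top 15 mm. Origin: centre of its underside, z up. Takes the 44 mm lid: closed when the flange lies on the rim (lid origin 86 mm above this origin).
- pot_round: Open, empty container, loose, 0.4 kg: round-bellied white ceramic pot, 86 mm across its belly; 90 mm high. Round mouth 44 mm inside, 49 outside, neck straight for the top 15 mm. Origin: centre of its underside, z up. Takes the 55 mm lid: closed when the flange lies on the rim (lid origin 81 mm above this origin).
- jar_wide: Open, empty container, loose, 0.35 kg: broad clear-glass jar, body 84 mm across with a wide mouth; 85 mm high. Round mouth 55 mm inside, 60 outside, neck straight for the top 15 mm. Origin: centre of its underside, z up. Takes the 66 mm lid: closed when the flange lies on the rim (lid origin 76 mm above this origin).
- crock: Bystander: reddish terracotta crock with a steel-hinged lid, shut, 110 mm across, 108 mm high; origin at the centre of its underside.
- funnel: Bystander: white plastic funnel standing mouth down, 96 mm across, 95 mm high; origin at the centre of its underside.
Mind the look-alikes: they are no part of the job. Leave any red or yellow look-alike of the lid_44 alone. What is shaped like the lid_55 but blue is not meant.

How it is judged:
By the outcome, as a careful person would: the job done as asked, in the order asked, and still so for the second after the job is handed in, with the robot touching nothing.
It also fails if it takes over 102 s, if anything falls off the work surface, if the arm or the gripper's body presses on something with over 40 N, if the wrist force passes 120 N, or if a joint passes its speed limit or range.

## Working session

There is one attempt and no reset: what is moved stays moved. The work goes in short steps, Python scripts to look and compute and a tool call to move; the robot and the scene stay as the last step left them, time stands still between calls to the robot, and variables do not carry over. Pictures are saved under pics/ and viewed, and the job is handed in when it is done.

Besides the shell and the picture viewer there is one more tool, called as a command line: name --argument value ..., lists and objects as JSON in quotes. carry_out: Moves the arm, as the interface text tells. Its arguments: {"type":"object","properties":{"commands":{"type":"array"},"grip_force":{"type":"number"}},"required":["commands"]}

```bash
ls; mkdir -p pics
python3 - <<'E'
from bench import ctrl,get_image,camera_info
import cv2,numpy as np
print(ctrl.get_state())
for n in ["scene","top","wrist"]:
    ci=camera_info(n); print(n,ci)
    cv2.imwrite(f"pics/{n}0.png",cv2.cvtColor(get_image(n),cv2.COLOR_RGB2BGR))
E
```

```text
pics
{'time': 0.0, 'joint_positions': array([ 1.32609765,  0.32180863, -0.07008198,  1.45169529,  0.02262528,
        1.37080071, -0.05691515]), 'qd': array([-6.63467924e-04, -6.52685484e-04,  9.28004527e-05,  9.22047736e-04,
       -2.01989130e-04,  1.02585664e-03,  9.33590750e-04]), 'joint_torque': array([ 6.79723507e-04, -4.91276479e+01, -4.03655414e-01, -3.12531602e+01,
       -6.39025401e-02,  4.37509152e-02,  1.93398964e-04]), 'position': array([ 0.16614377, -0.62782346,  0.22146066]), 'tool_rot': array([-3.11345093e+00, -4.05171249e-01,  5.84707710e-04]), 'ft_force': array([ 0.47799783,  0.42670373, -0.11113118]), 'torque': array([-0.02408915,  0.02417121, -0.03222848]), 'grip_width': 1.0008150600208672}
scene {'intrinsics': array([[468.88238367,   0.        , 250.50495381],
       [  0.        , 468.88238367, 189.00586551],
       [  0.        ,   0.        ,   1.        ]]), 'R': array([[ 0.88108354,  0.47293515, -0.00491278],
       [ 0.31442789, -0.59347898, -0.74088987],
       [-0.3533085 ,  0.65124116, -0.67160856]]), 't': array([-0.50586935, -0.11626364,  1.56750798])}
top {'intrinsics': array([[364.77546388,   0.        , 254.13468984],
       [  0.        , 364.77546388, 194.54736068],
       [  0.        ,   0.        ,   1.        ]]), 'R': array([[ 1.70528905e-02, -9.99852792e-01,  1.89536744e-03],
       [-9.87979007e-01, -1.71416155e-02, -1.53634786e-01],
       [ 1.53644659e-01,  7.47333933e-04, -9.88125883e-01]]), 't': array([6.06394863e-04, 5.98593547e-01, 9.89675793e-01])}
wrist {'intrinsics': array([[297.31863964,   0.        , 258.22114745],
       [  0.        , 297.31863964, 192.40389038],
       [  0.        ,   0.        ,   1.        ]]), 'R': array([[ 0.25631121, -0.96659088, -0.00257741],
       [-0.93735352, -0.24920747,  0.24344203],
       [-0.23595115, -0.05998097, -0.96991203]]), 't': array([-0.64776314, -0.03083272,  0.38954651])}
```

View pics/scene0.png

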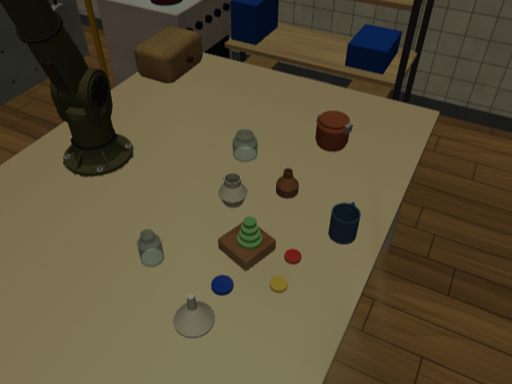

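View pics/top0.png

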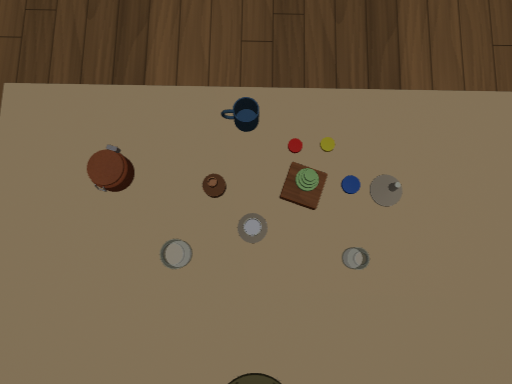

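View pics/wrist0.png

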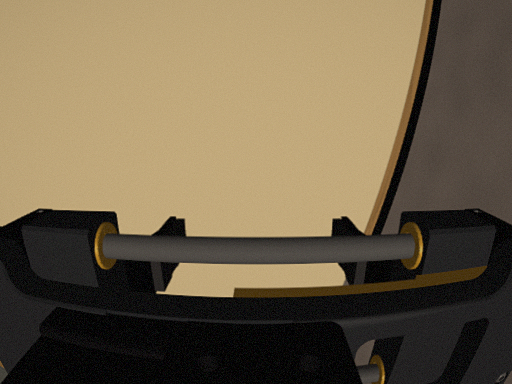

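```bash
cat > h.py <<'E'
import numpy as np,cv2
from scipy.spatial.transform import Rotation as Ro
def ray(ci,u,v,fish=False):
    K=ci["intrinsics"];x=(u-K[0,2])/K[0,0];y=(v-K[1,2])/K[1,1]
    if fish:
        r=np.hypot(x,y); d=np.array([np.sin(r)*x/r,np.sin(r)*y/r,np.cos(r)]) if r>1e-9 else np.array([0,0,1.])
    else: d=np.array([x,y,1.])
    return -ci["R"].T@ci["t"], ci["R"].T@d
def onz(ci,u,v,z,fish=False):
    c,d=ray(ci,u,v,fish); return c+d*(z-c[2])/d[2]
def proj(ci,X,fish=False):
    p=ci["R"]@np.asarray(X)+ci["t"];K=ci["intrinsics"]
    if fish:
        r=np.hypot(p[0],p[1]);th=np.arctan2(r,p[2]);q=th*p[:2]/max(r,1e-9)
    else: q=p[:2]/p[2]
    return q*K[0,0]+K[:2,2]
E
python3 - <<'E'
import cv2,numpy as np
a=cv2.imread("pics/top0.png");b=cv2.imread("pics/scene0.png")
cv2.imwrite("pics/topz.png",cv2.convertScaleAbs(cv2.resize(a[145:275,150:380],(796,450),interpolation=cv2.INTER_CUBIC),alpha=1.6))
cv2.imwrite("pics/scenez.png",cv2.convertScaleAbs(cv2.resize(b[120:280,130:310],None,fx=3.7,fy=3.7,interpolation=cv2.INTER_CUBIC),alpha=1.6))
E
```

```text
(no output)
```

View pics/topz.png

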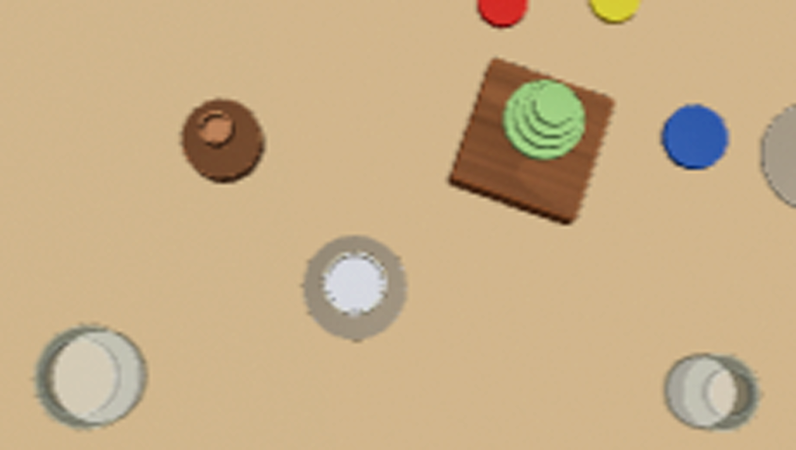

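View pics/scenez.png

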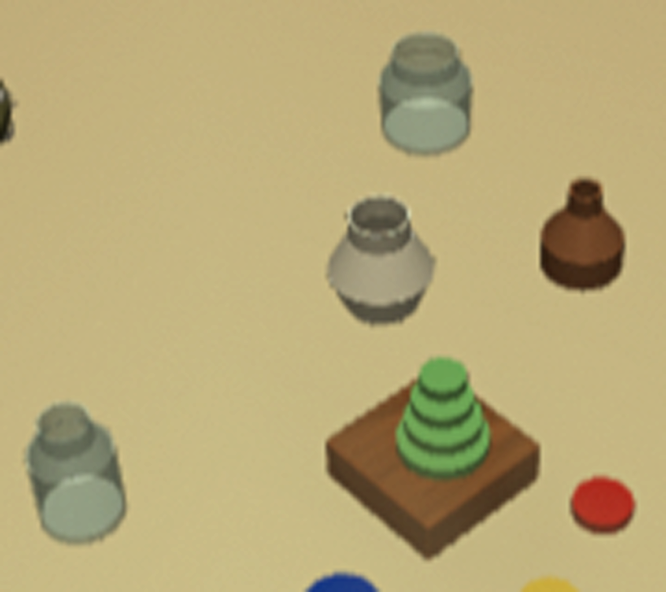

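Run:
```python
from h import *
from bench import camera_info
T=camera_info("top");S=camera_info("scene")
print(-T["R"].T@T["t"])
t=lambda x,y:(150+(x+.5)/3.461-.5,145+(y+.5)/3.461-.5)
s=lambda x,y:(130+(x+.5)/3.7-.5,120+(y+.5)/3.7-.5)
for n,a,b,z in [("bottle",(216,127),(586,187),.08),("pot",(354,284),(379,215),.09),("wide",(85,378),(425,52),.085),("slim",(720,392),(65,424),.095),("l33",(557,102),(443,375),.12),("l66",(544,119),None,.06)]:
    p=onz(T,*t(*a),z);q=onz(S,*s(*b),z) if b else p
    print(n,p.round(4),q.round(4),"r",np.hypot(*p[:2]).round(3))
```

```text
[0.43932912 0.01012755 1.06988791]
bottle [0.6281 0.1277 0.08  ] [0.6294 0.1308 0.08  ] r 0.641
pot [0.5043 0.0153 0.09  ] [0.5071 0.0146 0.09  ] r 0.505
wide [0.4289 0.221  0.085 ] [0.4315 0.2258 0.085 ] r 0.483
slim [ 0.4267 -0.2648  0.095 ] [ 0.4304 -0.2768  0.095 ] r 0.502
l33 [ 0.6446 -0.1383  0.12  ] [ 0.6457 -0.138   0.12  ] r 0.659
l66 [ 0.6432 -0.137   0.06  ] [ 0.6432 -0.137   0.06  ] r 0.658
```

```bash
cat >> h.py <<'E'
RD=np.array([[0,1,0],[1,0,0],[0,0,-1.]])  # tool x=+y, y=+x
def plan(x,y,z,R=RD):
    from bench import ctrl
    s=ctrl.get_state();p=s["position"];R0=Ro.from_rotvec(s["tool_rot"]).as_matrix()
    d=R0.T@(np.array([x,y,z])-p);w=Ro.from_matrix(R0.T@R).as_rotvec()
    print("t",s["time"],"p",p.round(4),"F",s["ft_force"].round(1),"g",round(s["grip_width"],3),"\nSHIFT",d.round(4),"TURN",w.round(4))
E
python3 - <<'E'
from h import *
from bench import camera_info,ctrl
W=camera_info("wrist");s=ctrl.get_state()
R0=Ro.from_rotvec(s["tool_rot"]).as_matrix()
print(R0.T@(-W["R"].T@W["t"]-s["position"]), "\n",(R0.T@W["R"].T).round(3))
plan(.645,-.138,.25)
E
```

```text
[ 0.06524115 -0.00105925 -0.16209227] 
 [[ 0.    -0.97  -0.243]
 [ 1.     0.001 -0.001]
 [ 0.001 -0.243  0.97 ]]
t 0.15 p [ 0.1662 -0.628   0.2217] F [-0.4  1.1 -0.1] g 0.999 
SHIFT [ 0.5883 -0.3512 -0.0278] TURN [-1.300e-03 -9.000e-04 -1.312e+00]
```

Run:
```python
from h import *
plan(.5,-.30,.25)
```

```text
t 0.15 p [ 0.1662 -0.628   0.2217] F [-0.4  1.1 -0.1] g 0.999 
SHIFT [ 0.4066 -0.2317 -0.028 ] TURN [-1.300e-03 -9.000e-04 -1.312e+00]
```

carry_out --commands '[{"tx": 0.406, "ty": -0.232, "tz": -0.028, "rx": -0.001, "ry": -0.001, "rz": -1.312, "jaw": 1}, {"tx": 0.406, "ty": -0.232, "tz": -0.028, "rx": -0.001, "ry": -0.001, "rz": -1.312, "jaw": 1}, {"tx": 0.406, "ty": -0.232, "tz": -0.028, "rx": -0.001, "ry": -0.001, "rz": -1.312, "jaw": 1}, {"tx": 0.406, "ty": -0.232, "tz": -0.028, "rx": -0.001, "ry": -0.001, "rz": -1.312, "jaw": 1}, {"tx": 0.406, "ty": -0.232, "tz": -0.028, "rx": -0.001, "ry": -0.001, "rz": -1.312, "jaw": 1}, {"tx": 0.406, "ty": -0.232, "tz": -0.028, "rx": -0.001, "ry": -0.001, "rz": -1.312, "jaw": 1}, {"tx": 0.406, "ty": -0.232, "tz": -0.028, "rx": -0.001, "ry": -0.001, "rz": -1.312, "jaw": 1}, {"tx": 0.406, "ty": -0.232, "tz": -0.028, "rx": -0.001, "ry": -0.001, "rz": -1.312, "jaw": 1}, {"tx": 0.406, "ty": -0.232, "tz": -0.028, "rx": -0.001, "ry": -0.001, "rz": -1.312, "jaw": 1}, {"tx": 0.406, "ty": -0.232, "tz": -0.028, "rx": -0.001, "ry": -0.001, "rz": -1.312, "jaw": 1}]'

```text
time: 1.4
position: [0.4985, -0.3013, 0.2501]
tool_rot: [2.223, 2.22, -0.003]
ft_force: [-0.5, -0.7, 0.1]
grip_width: 1.002
```

```bash
cat >> h.py <<'E'
def snap(name):
    from bench import get_image,camera_info
    import pickle
    W=camera_info("wrist");im=cv2.cvtColor(get_image("wrist"),cv2.COLOR_RGB2BGR)
    cv2.imwrite(f"pics/{name}.png",im);pickle.dump(W,open(f"{name}.pkl","wb"))
    return W,im
E
python3 - <<'E'
from h import *
W,im=snap("w1")
for X in [(.645,-.138,.12),(.429,-.27,.095)]: print(proj(W,X,True))
from bench import ctrl
print(ctrl.get_state()["joint_positions"].round(2)); plan(.5,.02,.25)
E
```

```text
[398.33836506  36.22468349]
[195.49747556 153.212921  ]
[ 0.92  0.2  -0.49  1.57  0.1   1.4   0.42]
t 1.45 p [ 0.4982 -0.3018  0.2501] F [-0.4 -1.3  0.6] g 1.0 
SHIFT [ 0.3218  0.001  -0.0004] TURN [-0.0011  0.0018 -0.0025]
```

View pics/w1.png

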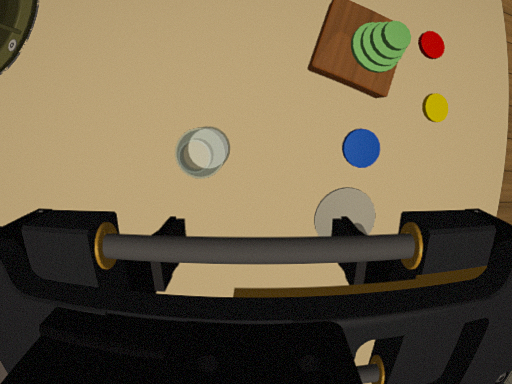

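Run:
```python
import cv2
a=cv2.imread("pics/w1.png")
x=cv2.resize(a[115:190,165:245],None,fx=7,fy=7,interpolation=cv2.INTER_CUBIC)
cv2.imwrite("pics/w1z.png",cv2.convertScaleAbs(x,alpha=1.3))
```

```text
(no output)
```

View pics/w1z.png

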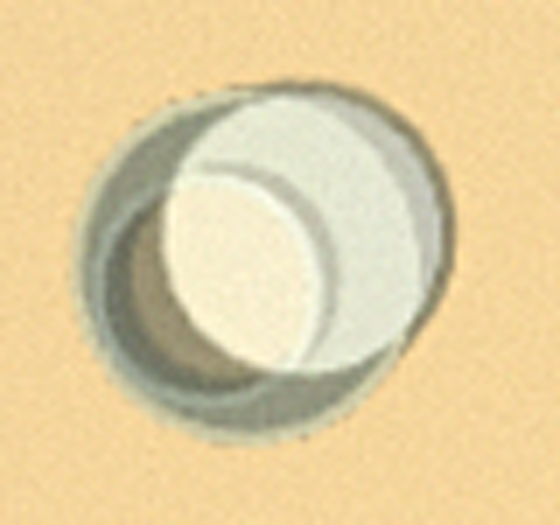

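carry_out --commands '[{"tx": 0.06, "jaw": 1}, {"tx": 0.322, "jaw": 1}, {"tx": 0.322, "jaw": 1}, {"tx": 0.322, "jaw": 1}, {"tx": 0.322, "jaw": 1}, {"tx": 0.322, "jaw": 1}, {"tx": 0.322, "jaw": 1}, {"tx": 0.322, "jaw": 1}]'

```text
invalid input
```

carry_out --commands '[{"tx": 0.322, "ty": 0.001, "tz": 0, "rx": 0, "ry": 0, "rz": 0, "jaw": 1}, {"tx": 0.322, "ty": 0.001, "tz": 0, "rx": 0, "ry": 0, "rz": 0, "jaw": 1}, {"tx": 0.322, "ty": 0.001, "tz": 0, "rx": 0, "ry": 0, "rz": 0, "jaw": 1}, {"tx": 0.322, "ty": 0.001, "tz": 0, "rx": 0, "ry": 0, "rz": 0, "jaw": 1}, {"tx": 0.322, "ty": 0.001, "tz": 0, "rx": 0, "ry": 0, "rz": 0, "jaw": 1}, {"tx": 0.322, "ty": 0.001, "tz": 0, "rx": 0, "ry": 0, "rz": 0, "jaw": 1}, {"tx": 0.322, "ty": 0.001, "tz": 0, "rx": 0, "ry": 0, "rz": 0, "jaw": 1}]'

```text
time: 2.33
position: [0.5003, 0.0206, 0.2501]
tool_rot: [2.221, 2.219, -0.003]
ft_force: [0.5, -1.1, 1.2]
grip_width: 0.997
```

Run:
```python
from h import *
import pickle
W1=pickle.load(open("w1.pkl","rb"))
print("slim",onz(W1,196,155,.095,True).round(4),"l33",onz(W1,397,36,.12,True).round(4))
W,im=snap("w2")
for X in [(.628,.129,.08),(.505,.015,.09),(.43,.223,.085),(.429,-.27,.095)]: print(proj(W,X,True))
```

```text
slim [ 0.4295 -0.272   0.095 ] l33 [ 0.6434 -0.138   0.12  ]
[369.91308744  87.29658176]
[263.46004027 185.05935749]
[196.69146814   4.95843212]
[212.28664161 369.07308762]
```

View pics/w2.png

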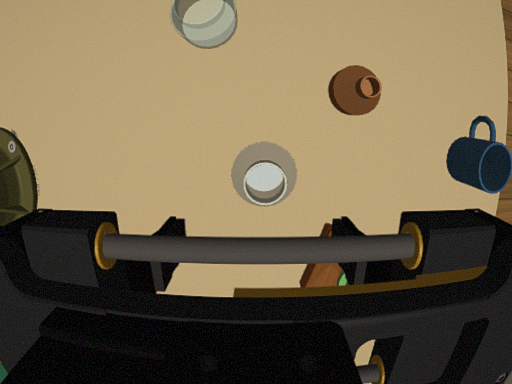

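Run:
```python
import cv2,numpy as np
a=cv2.imread("pics/w2.png")
z=lambda u,v:cv2.resize(a[max(v-37,0):max(v-37,0)+75,u-37:u+38],(375,375),interpolation=cv2.INTER_CUBIC)
x=np.hstack([z(357,90),z(264,175)])
cv2.imwrite("pics/w2z.png",cv2.convertScaleAbs(x,alpha=1.3))
```

```text
(no output)
```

View pics/w2z.png

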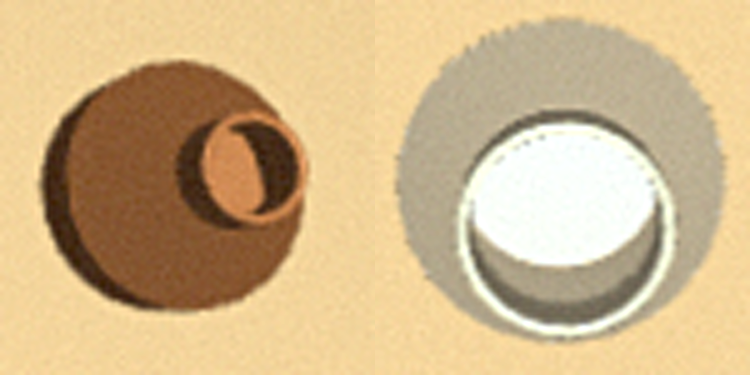

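Run:
```python
from h import *
import pickle
W=pickle.load(open("w2.pkl","rb"))
print("bottle",onz(W,370.4,85.8,.08,True).round(4),"pot",onz(W,265,183.6,.09,True).round(4))
plan(.6445,-.138,.17)
```

```text
bottle [0.6286 0.1308 0.08  ] pot [0.5067 0.0167 0.09  ]
t 2.375 p [0.5004 0.0194 0.25  ] F [-0.6 -0.1  0.7] g 1.001 
SHIFT [-0.1568  0.1446  0.0803] TURN [-0.0001  0.0024 -0.003 ]
```

carry_out --commands '[{"tx": -0.157, "ty": 0.144, "tz": 0.04, "rx": 0, "ry": 0.002, "rz": -0.003, "jaw": 1}, {"tx": -0.157, "ty": 0.144, "tz": 0.04, "rx": 0, "ry": 0.002, "rz": -0.003, "jaw": 1}, {"tx": -0.157, "ty": 0.144, "tz": 0.04, "rx": 0, "ry": 0.002, "rz": -0.003, "jaw": 1}, {"tx": -0.157, "ty": 0.144, "tz": 0.04, "rx": 0, "ry": 0.002, "rz": -0.003, "jaw": 1}, {"tx": -0.157, "ty": 0.144, "tz": 0.08, "rx": 0, "ry": 0.002, "rz": -0.003, "jaw": 1}, {"tx": -0.157, "ty": 0.144, "tz": 0.12, "rx": 0, "ry": 0.002, "rz": -0.003, "jaw": 0.7}, {"tx": -0.157, "ty": 0.144, "tz": 0.12, "rx": 0, "ry": 0.002, "rz": -0.003, "jaw": 0.7}, {"tx": -0.157, "ty": 0.144, "tz": 0.12, "rx": 0, "ry": 0.002, "rz": -0.003, "jaw": 0.7}]'

```text
time: 3.38
position: [0.6449, -0.1372, 0.1315]
tool_rot: [2.22, 2.221, 0.001]
ft_force: [0.2, -0.1, -0.2]
grip_width: 0.754
```

Run:
```python
from h import *
W,im=snap("w3")
plan(.6445,-.138,.103)
```

```text
t 3.425 p [ 0.6455 -0.1367  0.1324] F [ 0.2 -1.4 -0. ] g 0.735 
SHIFT [-0.0013 -0.0011  0.0294] TURN [0.003  0.0004 0.0014]
```

View pics/w3.png

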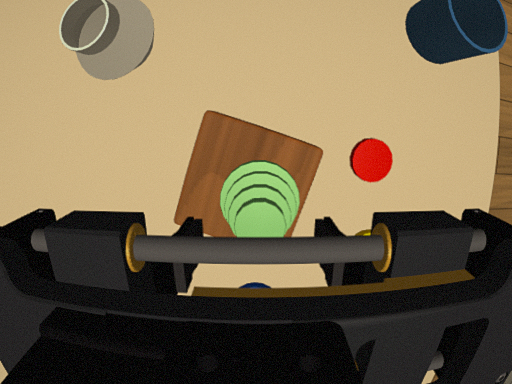

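carry_out --commands '[{"tx": 0, "ty": 0, "tz": 0.028, "rx": 0, "ry": 0, "rz": 0, "jaw": 0.6}, {"tx": 0, "ty": 0, "tz": 0.028, "rx": 0, "ry": 0, "rz": 0, "jaw": 0.6}, {"tx": 0, "ty": 0, "tz": 0.028, "rx": 0, "ry": 0, "rz": 0, "jaw": 0.2}, {"tx": 0, "ty": 0, "tz": 0.028, "rx": 0, "ry": 0, "rz": 0, "jaw": 0.2}, {"tx": 0, "ty": 0, "tz": 0.028, "rx": 0, "ry": 0, "rz": 0, "jaw": 0.2}, {"tx": 0, "ty": 0, "tz": 0.028, "rx": 0, "ry": 0, "rz": 0, "jaw": 0.2}, {"tx": 0, "ty": 0, "tz": 0.028, "rx": 0, "ry": 0, "rz": 0, "jaw": 0.2}, {"tx": 0, "ty": 0, "tz": 0.028, "rx": 0, "ry": 0, "rz": 0, "jaw": 0.2}]' --grip_force 15

```text
time: 4.42
position: [0.6451, -0.1354, 0.1033]
tool_rot: [2.217, 2.224, 0.002]
ft_force: [0.3, 0.1, 6.2]
grip_width: 0.36
```

Run:
```python
from h import *
plan(.6445,-.138,.2)
```

```text
t 4.425 p [ 0.6451 -0.1354  0.1033] F [0.3 0.1 6.2] g 0.36 
SHIFT [-0.0026 -0.0004 -0.0967] TURN [ 0.0016 -0.0002  0.003 ]
```

carry_out --commands '[{"tx": 0, "ty": 0, "tz": -0.03, "rx": 0, "ry": 0, "rz": 0, "jaw": 0.2}, {"tx": 0, "ty": 0, "tz": -0.08, "rx": 0, "ry": 0, "rz": 0, "jaw": 0.2}, {"tx": 0, "ty": 0, "tz": -0.08, "rx": 0, "ry": 0, "rz": 0, "jaw": 0.2}, {"tx": 0, "ty": 0, "tz": -0.08, "rx": 0, "ry": 0, "rz": 0, "jaw": 0.2}]'

```text
time: 4.92
position: [0.6439, -0.1354, 0.1815]
tool_rot: [-2.217, -2.224, 0.001]
ft_force: [-0.3, 0.2, -0.5]
grip_width: 0.357
```

Run:
```python
from h import *
from bench import get_image
W,im=snap("w4")
sc=cv2.cvtColor(get_image("scene"),cv2.COLOR_RGB2BGR)
cv2.imwrite("pics/s4.png",cv2.resize(sc[150:290,190:330],None,fx=4,fy=4,interpolation=cv2.INTER_CUBIC))
plan(.6287,.130,.18)
```

```text
t 5.025 p [ 0.6433 -0.1355  0.1804] F [ 0.5 -0.1 -0. ] g 0.359 
SHIFT [ 0.2655 -0.0138  0.0008] TURN [-0.0029 -0.0011  0.003 ]
```

View pics/w4.png

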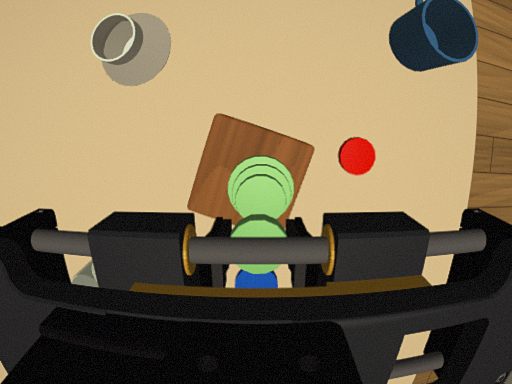

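View pics/s4.png

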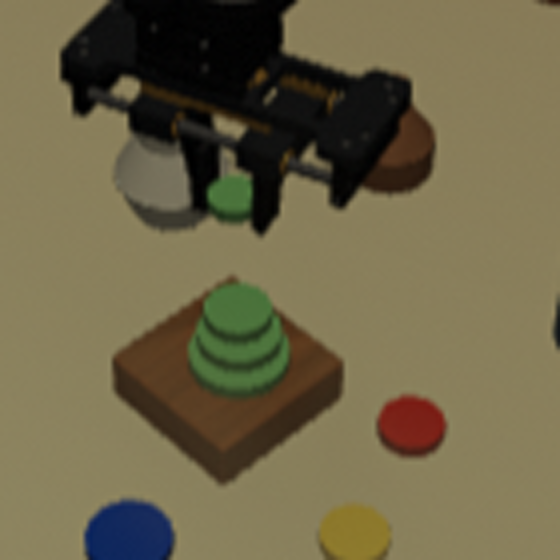

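```bash
cat >> h.py <<'E'
def held(im,W,dia,zt,lo=None):
    """green rows on finger mid-column; near/far edge world y of flange top"""
    h=cv2.cvtColor(im,cv2.COLOR_BGR2HSV)
    m=cv2.inRange(h,(40,60,60),(80,255,255))
    return m
E
python3 - <<'E'
from h import *
im=cv2.imread("pics/w4.png");m=held(im,None,0,0)
for u in (246,257,268): print(u,[int(v) for v in np.where(m[:,u])[0]][:3], ''.join('#' if x else '.' for x in m[150:300,u]))
cv2.imwrite("pics/w4z.png",cv2.resize(im[140:300,180:340],None,fx=3.7,fy=3.7,interpolation=cv2.INTER_CUBIC))
import pickle
W=pickle.load(open("w4.pkl","rb"))
for v in (214,215,216,273,274,275):print(v,onz(W,257,v,.1804+.0172,True).round(4))
print(proj(W,(.6433,-.1355,.1804+.0172),True))
E
```

```text
246 [159, 160, 161] .........###############################################################################..........................#######.............................
257 [156, 157, 158] ......##################################################################################..........................##########..........................
268 [157, 158, 159] .......#################################################################################..........................########............................
214 [ 0.6422 -0.1166  0.1976]
215 [ 0.6422 -0.1171  0.1976]
216 [ 0.6422 -0.1177  0.1976]
273 [ 0.6422 -0.1514  0.1976]
274 [ 0.6422 -0.1521  0.1976]
275 [ 0.6422 -0.1527  0.1976]
[259.04700679 247.34905737]
```

View pics/w4z.png

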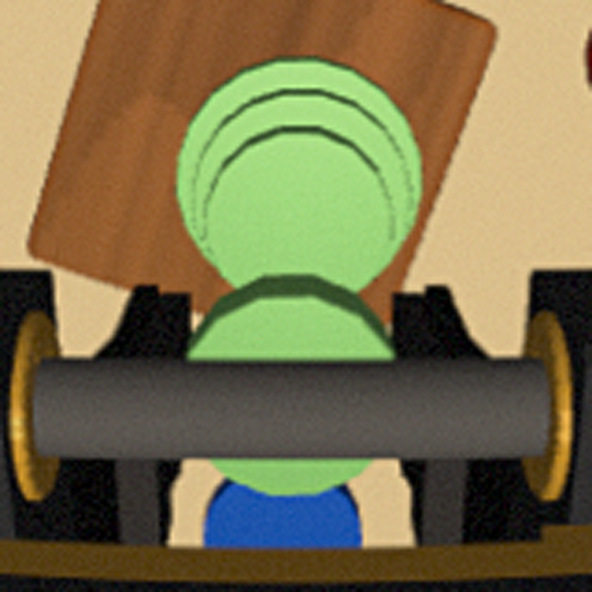

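carry_out --commands '[{"tx": 0.05, "ty": -0.003, "tz": 0, "rx": 0, "ry": 0, "rz": 0, "jaw": 0.2}, {"tx": 0.266, "ty": -0.014, "tz": 0, "rx": -0.003, "ry": -0.001, "rz": 0.003, "jaw": 0.2}, {"tx": 0.266, "ty": -0.014, "tz": 0, "rx": -0.003, "ry": -0.001, "rz": 0.003, "jaw": 0.2}, {"tx": 0.266, "ty": -0.014, "tz": 0, "rx": -0.003, "ry": -0.001, "rz": 0.003, "jaw": 0.2}, {"tx": 0.266, "ty": -0.014, "tz": 0, "rx": -0.003, "ry": -0.001, "rz": 0.003, "jaw": 0.2}, {"tx": 0.266, "ty": -0.014, "tz": 0.04, "rx": -0.003, "ry": -0.001, "rz": 0.003, "jaw": 0.2}, {"tx": 0.266, "ty": -0.014, "tz": 0.07, "rx": -0.003, "ry": -0.001, "rz": 0.003, "jaw": 0.2}, {"tx": 0.266, "ty": -0.014, "tz": 0.08, "rx": -0.003, "ry": -0.001, "rz": 0.003, "jaw": 0.2}, {"tx": 0.266, "ty": -0.014, "tz": 0.08, "rx": -0.003, "ry": -0.001, "rz": 0.003, "jaw": 0.2}]'

```text
time: 6.15
position: [0.6291, 0.1304, 0.1016]
tool_rot: [2.221, 2.221, 0.001]
ft_force: [-0.7, 0.7, 0.3]
grip_width: 0.36
```

Run:
```python
from h import *
from bench import get_image
W,im=snap("w5")
sc=cv2.cvtColor(get_image("scene"),cv2.COLOR_RGB2BGR)
a=cv2.resize(sc[140:215,250:325],(300,300),interpolation=cv2.INTER_CUBIC)
b=cv2.resize(im[140:290,180:330],(450,450),interpolation=cv2.INTER_CUBIC)
cv2.imwrite("pics/s5.png",np.hstack([cv2.resize(a,(450,450)),b])[:, :800])
plan(.6287,.130,.074)
```

```text
t 6.25 p [0.6303 0.1308 0.1035] F [ 0.6 -0.9 -0.4] g 0.36 
SHIFT [-0.0008 -0.0018  0.0295] TURN [ 0.0046 -0.0001 -0.0002]
```

View pics/s5.png

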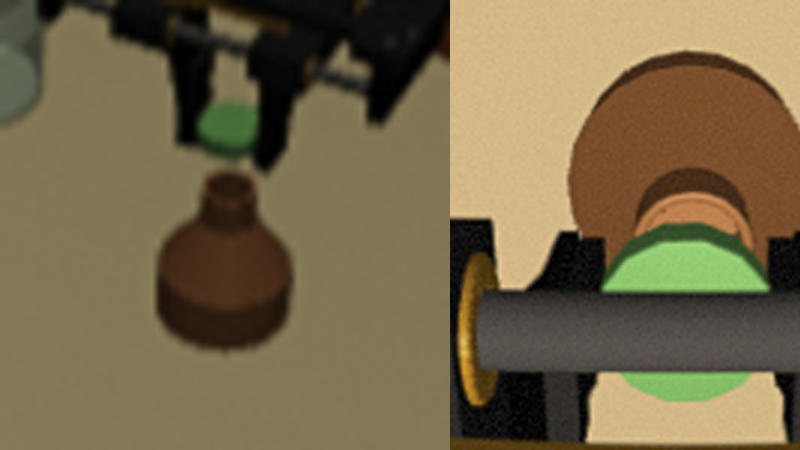

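Run:
```python
from h import *
import pickle
W=pickle.load(open("w5.pkl","rb"))
f=onz(W,261.3,204,.08,True);print("rim front",f.round(4),"centre y",f[1]-.0135)
t=onz(W,258.7,140+238/3,.1035+.0172,True);b=onz(W,258.7,140+400/3,.1035+.0172,True);print("lid",t.round(4),b.round(4),(t+b)/2)
```

```text
rim front [0.63   0.1436 0.08  ] centre y 0.13013325978238138
lid [0.6282 0.1474 0.1207] [0.6283 0.1159 0.1207] [0.62825229 0.13165071 0.1207    ]
```

carry_out --commands '[{"tx": -0.001, "ty": 0, "tz": 0.015, "rx": 0, "ry": 0, "rz": 0, "jaw": 0.2}, {"tx": -0.001, "ty": 0, "tz": 0.02, "rx": 0, "ry": 0, "rz": 0, "jaw": 0.2}, {"tx": -0.001, "ty": 0, "tz": 0.025, "rx": 0, "ry": 0, "rz": 0, "jaw": 0.2}, {"tx": -0.001, "ty": 0, "tz": 0.028, "rx": 0, "ry": 0, "rz": 0, "jaw": 0.2}, {"tx": -0.001, "ty": 0, "tz": 0.028, "rx": 0, "ry": 0, "rz": 0, "jaw": 0.2}]'

```text
time: 6.88
position: [0.6299, 0.1298, 0.0747]
tool_rot: [2.219, 2.22, 0.004]
ft_force: [-0.9, 0.1, -0.1]
grip_width: 0.363
```

carry_out --commands '[{"tx": 0, "ty": 0, "tz": 0.0015, "rx": 0, "ry": 0, "rz": 0, "jaw": 0.2}, {"tx": 0, "ty": 0, "tz": 0.003, "rx": 0, "ry": 0, "rz": 0, "jaw": 0.2}, {"tx": 0, "ty": 0, "tz": 0.003, "rx": 0, "ry": 0, "rz": 0, "jaw": 0.2}]'

```text
time: 7.25
position: [0.6303, 0.1299, 0.0741]
tool_rot: [2.219, 2.219, 0.004]
ft_force: [-3.5, -1.9, 12.6]
grip_width: 0.366
```

carry_out --commands '[{"tx": 0, "ty": 0, "tz": -0.001, "rx": 0, "ry": 0, "rz": 0, "jaw": 0.2}, {"tx": 0, "ty": 0, "tz": -0.001, "rx": 0, "ry": 0, "rz": 0, "jaw": 0.6}, {"tx": 0, "ty": 0, "tz": -0.001, "rx": 0, "ry": 0, "rz": 0, "jaw": 0.6}, {"tx": 0, "ty": 0, "tz": -0.001, "rx": 0, "ry": 0, "rz": 0, "jaw": 0.6}, {"tx": 0, "ty": 0, "tz": -0.001, "rx": 0, "ry": 0, "rz": 0, "jaw": 0.7}, {"tx": 0, "ty": 0, "tz": -0.04, "rx": 0, "ry": 0, "rz": 0, "jaw": 0.7}, {"tx": 0, "ty": 0, "tz": -0.08, "rx": 0, "ry": 0, "rz": 0, "jaw": 0.7}, {"tx": -0.06, "ty": 0, "tz": -0.08, "rx": 0, "ry": 0, "rz": 0, "jaw": 0.7}, {"tx": -0.06, "ty": 0, "tz": -0.08, "rx": 0, "ry": 0, "rz": 0, "jaw": 0.7}]'

```text
time: 8.38
position: [0.6306, 0.062, 0.1515]
tool_rot: [2.227, 2.207, -0.002]
ft_force: [0.5, -0.3, -0.4]
grip_width: 0.7
```

Run:
```python
from h import *
from bench import get_image
W,im=snap("w6")
sc=cv2.cvtColor(get_image("scene"),cv2.COLOR_RGB2BGR)
a=cv2.resize(sc[150:210,255:315],(400,400),interpolation=cv2.INTER_CUBIC)
b=cv2.resize(im[110:210,200:300],(400,400),interpolation=cv2.INTER_CUBIC)
cv2.imwrite("pics/s6.png",np.hstack([a,b]))
# lid_44 from w4
import pickle
W4=pickle.load(open("w4.pkl","rb"))
f=onz(W4,180+297/3.7,140+128/3.7,.1,True);print("l44",f[0],f[1]-.022)
f=onz(W4,180+299/3.7,140+92/3.7,.08,True);print("l55",f[0],f[1]-.0275)
f=onz(W4,180+299/3.7,140+58/3.7,.06,True);print("l66",f[0],f[1]-.033)
plan(.6437,-.136,.15)
```

```text
l44 0.644313925358462 -0.13610389131966902
l55 0.6448727135702174 -0.13645042209692046
l66 0.64497917650505 -0.1360700686040215
t 8.475 p [0.6295 0.0682 0.1512] F [-0.  -0.1 -0.4] g 0.698 
SHIFT [-0.2042  0.0148  0.0014] TURN [ 0.0027  0.0006 -0.0026]
```

View pics/s6.png

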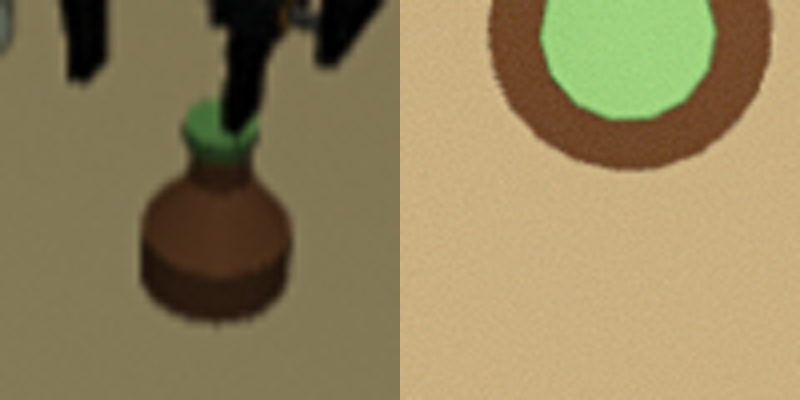

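carry_out --commands '[{"tx": -0.05, "ty": 0.004, "tz": 0, "rx": 0, "ry": 0, "rz": 0, "jaw": 0.75}, {"tx": -0.204, "ty": 0.015, "tz": 0, "rx": 0.003, "ry": 0.001, "rz": -0.003, "jaw": 0.75}, {"tx": -0.204, "ty": 0.015, "tz": 0, "rx": 0.003, "ry": 0.001, "rz": -0.003, "jaw": 0.75}, {"tx": -0.204, "ty": 0.015, "tz": 0, "rx": 0.003, "ry": 0.001, "rz": -0.003, "jaw": 0.75}, {"tx": -0.204, "ty": 0.015, "tz": 0.02, "rx": 0.003, "ry": 0.001, "rz": -0.003, "jaw": 0.75}, {"tx": -0.204, "ty": 0.015, "tz": 0.04, "rx": 0.003, "ry": 0.001, "rz": -0.003, "jaw": 0.75}, {"tx": -0.204, "ty": 0.015, "tz": 0.04, "rx": 0.003, "ry": 0.001, "rz": -0.003, "jaw": 0.75}, {"tx": -0.204, "ty": 0.015, "tz": 0.04, "rx": 0.003, "ry": 0.001, "rz": -0.003, "jaw": 0.75}]'

```text
time: 9.48
position: [0.6448, -0.1324, 0.1117]
tool_rot: [-2.215, -2.227, -0.002]
ft_force: [-0.2, 0.1, -0.5]
grip_width: 0.746
```

Run:
```python
from h import *
plan(.6443,-.136,.083)
plan(.6443,-.136,.083)
```

```text
t 9.475 p [ 0.6448 -0.1324  0.1117] F [-0.2  0.1 -0.5] g 0.746 
SHIFT [-0.0036 -0.0005  0.0287] TURN [ 0.0001 -0.0013  0.0056]
t 9.475 p [ 0.6448 -0.1324  0.1117] F [-0.2  0.1 -0.5] g 0.746 
SHIFT [-0.0036 -0.0005  0.0287] TURN [ 0.0001 -0.0013  0.0056]
```

carry_out --commands '[{"tx": -0.0035, "ty": 0, "tz": 0.015, "rx": 0, "ry": 0, "rz": 0.005, "jaw": 0.7}, {"tx": -0.0035, "ty": 0, "tz": 0.0285, "rx": 0, "ry": 0, "rz": 0.005, "jaw": 0.7}, {"tx": -0.0035, "ty": 0, "tz": 0.0285, "rx": 0, "ry": 0, "rz": 0.005, "jaw": 0.7}, {"tx": -0.0035, "ty": 0, "tz": 0.0285, "rx": 0, "ry": 0, "rz": 0.005, "jaw": 0.3}, {"tx": -0.0035, "ty": 0, "tz": 0.0285, "rx": 0, "ry": 0, "rz": 0.005, "jaw": 0.3}, {"tx": -0.0035, "ty": 0, "tz": 0.0285, "rx": 0, "ry": 0, "rz": 0.005, "jaw": 0.3}, {"tx": -0.0035, "ty": 0, "tz": 0.0285, "rx": 0, "ry": 0, "rz": 0.005, "jaw": 0.3}]'

```text
time: 10.35
position: [0.645, -0.1378, 0.0837]
tool_rot: [2.223, 2.219, 0.002]
ft_force: [-0.2, -0.1, 0.6]
grip_width: 0.49
```

carry_out --commands '[{"tx": 0, "ty": 0, "tz": -0.03, "rx": 0, "ry": 0, "rz": 0, "jaw": 0.3}, {"tx": 0, "ty": 0, "tz": -0.1, "rx": 0, "ry": 0, "rz": 0, "jaw": 0.3}, {"tx": 0, "ty": 0, "tz": -0.1, "rx": 0, "ry": 0, "rz": 0, "jaw": 0.3}, {"tx": 0, "ty": 0, "tz": -0.1, "rx": 0, "ry": 0, "rz": 0, "jaw": 0.3}, {"tx": 0, "ty": 0, "tz": -0.1, "rx": 0, "ry": 0, "rz": 0, "jaw": 0.3}]'

```text
time: 10.98
position: [0.6435, -0.138, 0.1812]
tool_rot: [-2.222, -2.217, 0.002]
ft_force: [0.1, 0.3, -0.5]
grip_width: 0.486
```

Run:
```python
from h import *
W,im=snap("w7")
cv2.imwrite("pics/w7z.png",cv2.resize(im[140:300,180:340],None,fx=3.7,fy=3.7,interpolation=cv2.INTER_CUBIC))
plan(.4295,-.271,.14)
```

```text
t 11.025 p [ 0.6435 -0.1379  0.1811] F [ 0.4  0.6 -0.1] g 0.489 
SHIFT [-0.1335 -0.2136  0.0416] TURN [-0.0031 -0.0013 -0.002 ]
```

View pics/w7z.png

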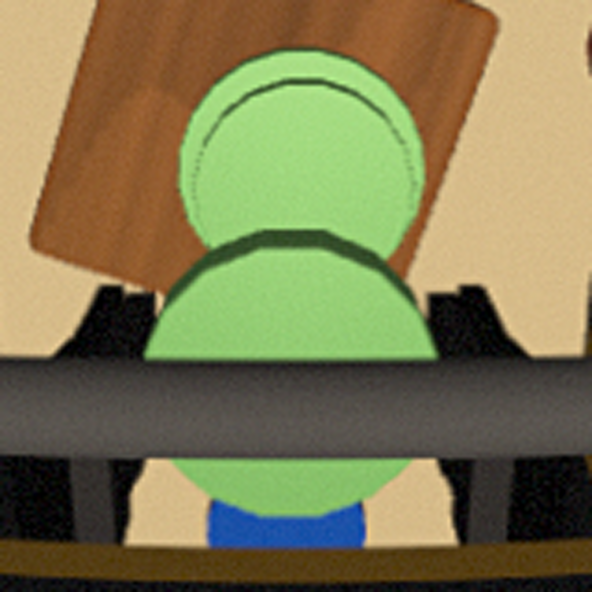

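carry_out --commands '[{"tx": -0.03, "ty": -0.05, "tz": 0, "rx": 0, "ry": 0, "rz": 0, "jaw": 0.3}, {"tx": -0.133, "ty": -0.214, "tz": 0, "rx": -0.003, "ry": -0.001, "rz": -0.002, "jaw": 0.3}, {"tx": -0.133, "ty": -0.214, "tz": 0, "rx": -0.003, "ry": -0.001, "rz": -0.002, "jaw": 0.3}, {"tx": -0.133, "ty": -0.214, "tz": 0.02, "rx": -0.003, "ry": -0.001, "rz": -0.002, "jaw": 0.3}, {"tx": -0.133, "ty": -0.214, "tz": 0.045, "rx": -0.003, "ry": -0.001, "rz": -0.002, "jaw": 0.3}, {"tx": -0.133, "ty": -0.214, "tz": 0.045, "rx": -0.003, "ry": -0.001, "rz": -0.002, "jaw": 0.3}, {"tx": -0.133, "ty": -0.214, "tz": 0.045, "rx": -0.003, "ry": -0.001, "rz": -0.002, "jaw": 0.3}, {"tx": -0.133, "ty": -0.214, "tz": 0.045, "rx": -0.003, "ry": -0.001, "rz": -0.002, "jaw": 0.3}]'

```text
time: 12.02
position: [0.432, -0.2698, 0.139]
tool_rot: [2.216, 2.221, 0.004]
ft_force: [0.2, 0.8, -0.8]
grip_width: 0.489
```

Run:
```python
from h import *
from bench import get_image
W,im=snap("w8")
plan(.4295,-.271,.089)
import pickle
W7=pickle.load(open("w7.pkl","rb"))
for v in (207.6,279.7): print(onz(W7,260,v,.1811+.0172,True).round(4))
sc=cv2.cvtColor(get_image("scene"),cv2.COLOR_RGB2BGR)
tp=cv2.cvtColor(get_image("top"),cv2.COLOR_RGB2BGR)
a=cv2.resize(sc[210:275,120:180],None,fx=6,fy=6,interpolation=cv2.INTER_CUBIC)
b=cv2.resize(im[140:290,180:330],(390,390),interpolation=cv2.INTER_CUBIC)
cv2.imwrite("pics/s8.png",np.hstack([a,b]))
cv2.imwrite("pics/t8.png",cv2.resize(tp[225:295,310:400],None,fx=6,fy=6,interpolation=cv2.INTER_CUBIC))
```

```text
t 12.075 p [ 0.4318 -0.2699  0.1389] F [ 1.2 -1.4 -0.7] g 0.49 
SHIFT [-0.0011 -0.0026  0.0499] TURN [0.0046 0.0008 0.0022]
[ 0.6435 -0.1154  0.1983]
[ 0.6435 -0.1578  0.1983]
```

View pics/s8.png

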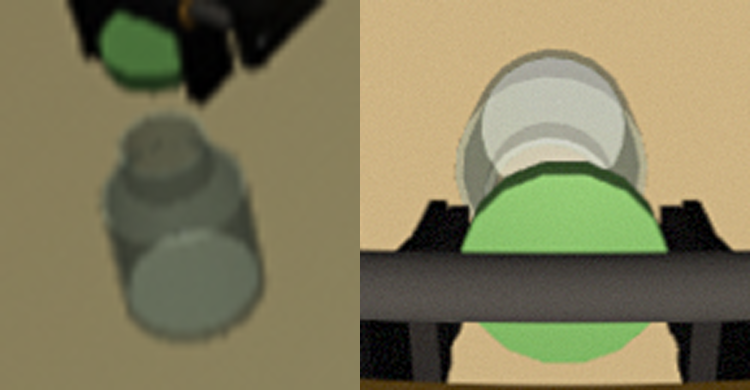

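View pics/w8.png

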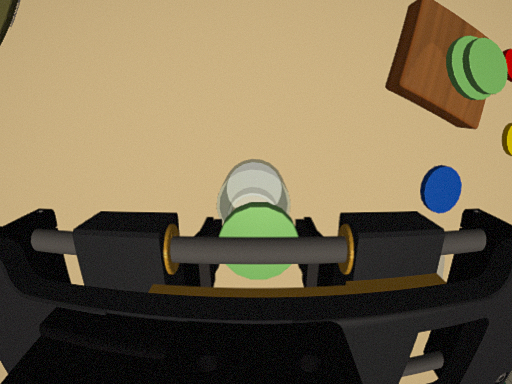

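Run:
```python
from h import *
import pickle
W=pickle.load(open("w8.pkl","rb"))
for v in (186,187,192.5):print(onz(W,253.8,v,.095,True).round(4))
print(proj(W,(.4295,-.271+.019,.095),True),proj(W,(.4295,-.271+.0165,.095),True))
im=cv2.imread("pics/w8.png")
cv2.imwrite("pics/w8z.png",cv2.resize(cv2.convertScaleAbs(im[155:215,205:305],alpha=1.4),None,fx=8,fy=8,interpolation=cv2.INTER_CUBIC))
```

```text
[ 0.4279 -0.2498  0.095 ]
[ 0.4279 -0.2505  0.095 ]
[ 0.4279 -0.2546  0.095 ]
[256.02377452 189.02744542] [256.02058142 192.43222589]
```

View pics/w8z.png

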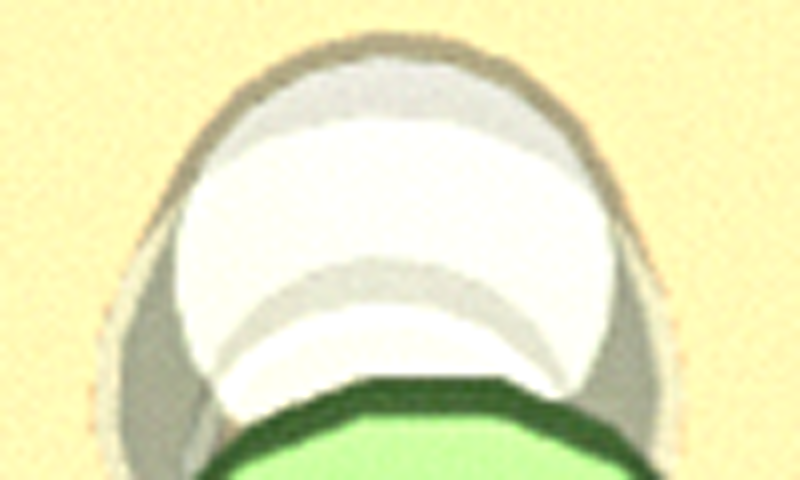

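View pics/t8.png

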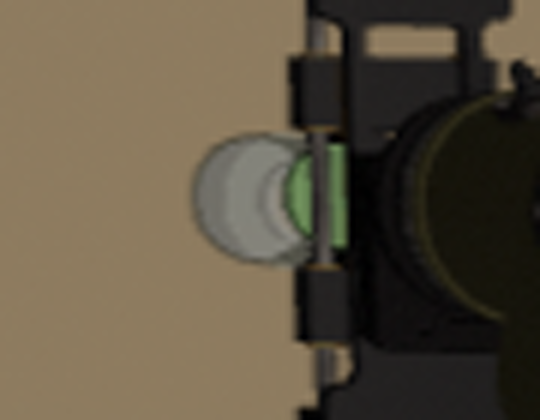

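Run:
```python
from h import *
import pickle
W=pickle.load(open("w8.pkl","rb"))
im=cv2.imread("pics/w8.png")
m=cv2.inRange(cv2.cvtColor(im,cv2.COLOR_BGR2HSV),(40,80,60),(80,255,255))
for v in (215,225,232,267,272):
    u=np.where(m[v,200:310])[0]+200; print(v,u.min(),u.max(),(u.min()+u.max())/2, onz(W,(u.min()+u.max())/2,v,.156,True).round(4))
u=258
q=np.where(m[:,258])[0];print(q.min(),q.max(),onz(W,258,q.max()+.5,.156,True).round(4))
print(onz(W,253.8,192.9,.095,True))
```

```text
215 229 287 258.0 [ 0.4307 -0.2512  0.156 ]
225 223 293 258.0 [ 0.4307 -0.2566  0.156 ]
232 220 297 258.5 [ 0.431  -0.2606  0.156 ]
267 229 287 258.0 [ 0.4308 -0.2814  0.156 ]
272 235 281 258.0 [ 0.4308 -0.2846  0.156 ]
202 278 [ 0.4308 -0.2888  0.156 ]
[ 0.42791351 -0.25484723  0.095     ]
```

carry_out --commands '[{"tx": -0.0037, "ty": -0.0026, "tz": 0.015, "rx": 0.004, "ry": 0, "rz": 0.002, "jaw": 0.3}, {"tx": -0.0037, "ty": -0.0026, "tz": 0.03, "rx": 0.004, "ry": 0, "rz": 0.002, "jaw": 0.3}, {"tx": -0.0037, "ty": -0.0026, "tz": 0.036, "rx": 0.004, "ry": 0, "rz": 0.002, "jaw": 0.3}, {"tx": -0.0037, "ty": -0.0026, "tz": 0.041, "rx": 0.004, "ry": 0, "rz": 0.002, "jaw": 0.3}, {"tx": -0.0037, "ty": -0.0026, "tz": 0.044, "rx": 0.004, "ry": 0, "rz": 0.002, "jaw": 0.3}, {"tx": -0.0037, "ty": -0.0026, "tz": 0.044, "rx": 0.004, "ry": 0, "rz": 0.002, "jaw": 0.3}]'

```text
time: 12.92
position: [0.4279, -0.2742, 0.094]
tool_rot: [-2.223, -2.219, 0.001]
ft_force: [0.6, 0.2, -0.7]
grip_width: 0.484
```

carry_out --commands '[{"tx": 0, "ty": 0, "tz": 0.003, "rx": 0, "ry": 0, "rz": 0, "jaw": 0.3}, {"tx": 0, "ty": 0, "tz": 0.005, "rx": 0, "ry": 0, "rz": 0, "jaw": 0.3}, {"tx": 0, "ty": 0, "tz": 0.006, "rx": 0, "ry": 0, "rz": 0, "jaw": 0.3}, {"tx": 0, "ty": 0, "tz": 0.0065, "rx": 0, "ry": 0, "rz": 0, "jaw": 0.3}, {"tx": 0, "ty": 0, "tz": 0.0065, "rx": 0, "ry": 0, "rz": 0, "jaw": 0.3}]'

```text
time: 13.55
position: [0.4283, -0.2745, 0.0896]
tool_rot: [2.223, 2.219, -0.003]
ft_force: [-4.2, 1.6, 12.0]
grip_width: 0.49
```

carry_out --commands '[{"tx": 0, "ty": 0, "tz": -0.001, "rx": 0, "ry": 0, "rz": 0, "jaw": 0.3}, {"tx": 0, "ty": 0, "tz": -0.001, "rx": 0, "ry": 0, "rz": 0, "jaw": 0.7}, {"tx": 0, "ty": 0, "tz": -0.001, "rx": 0, "ry": 0, "rz": 0, "jaw": 0.7}, {"tx": 0, "ty": 0, "tz": -0.001, "rx": 0, "ry": 0, "rz": 0, "jaw": 0.75}, {"tx": 0, "ty": 0, "tz": -0.001, "rx": 0, "ry": 0, "rz": 0, "jaw": 0.8}, {"tx": 0, "ty": 0, "tz": -0.03, "rx": 0, "ry": 0, "rz": 0, "jaw": 0.85}, {"tx": 0, "ty": 0, "tz": -0.07, "rx": 0, "ry": 0, "rz": 0, "jaw": 0.85}, {"tx": -0.05, "ty": 0, "tz": -0.07, "rx": 0, "ry": 0, "rz": 0, "jaw": 0.85}, {"tx": -0.05, "ty": 0, "tz": -0.07, "rx": 0, "ry": 0, "rz": 0, "jaw": 0.85}, {"tx": -0.05, "ty": 0, "tz": -0.07, "rx": 0, "ry": 0, "rz": 0, "jaw": 0.85}]'

```text
time: 14.8
position: [0.4277, -0.3236, 0.157]
tool_rot: [-2.223, -2.218, 0.0]
ft_force: [0.7, 0.5, -0.9]
grip_width: 0.848
```

Run:
```python
from h import *
from bench import get_image
W,im=snap("w9")
sc=cv2.cvtColor(get_image("scene"),cv2.COLOR_RGB2BGR)
a=cv2.resize(sc[210:275,120:180],None,fx=6,fy=6,interpolation=cv2.INTER_CUBIC)
b=cv2.resize(im[110:240,190:320],(390,390),interpolation=cv2.INTER_CUBIC)
cv2.imwrite("pics/s9.png",np.hstack([a,b]))
W7=__import__("pickle").load(open("w7.pkl","rb"))
f=onz(W7,180+302/3.7,140+81/3.7,.08,True);print("l55",f[0],f[1]-.0275)
f=onz(W7,180+302/3.7,140+48/3.7,.06,True);print("l66",f[0],f[1]-.033)
plan(.6447,-.136,.13)
```

```text
l55 0.6451737791226823 -0.13626247272289221
l66 0.6453263705036317 -0.13596150345386668
t 14.9 p [ 0.428  -0.3229  0.1571] F [-0.1  0.2 -0.2] g 0.85 
SHIFT [0.1871 0.2167 0.0269] TURN [-0.0014 -0.0006 -0.0006]
```

View pics/s9.png

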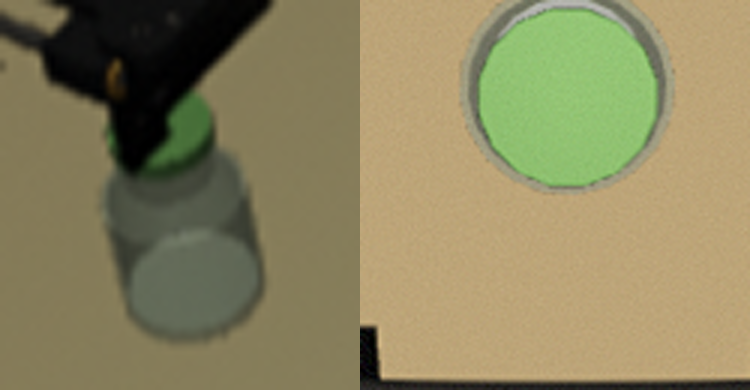

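carry_out --commands '[{"tx": 0.04, "ty": 0.046, "tz": 0, "rx": 0, "ry": 0, "rz": 0, "jaw": 0.85}, {"tx": 0.187, "ty": 0.217, "tz": 0, "rx": 0, "ry": 0, "rz": 0, "jaw": 0.85}, {"tx": 0.187, "ty": 0.217, "tz": 0, "rx": 0, "ry": 0, "rz": 0, "jaw": 0.85}, {"tx": 0.187, "ty": 0.217, "tz": 0, "rx": 0, "ry": 0, "rz": 0, "jaw": 0.85}, {"tx": 0.187, "ty": 0.217, "tz": 0.03, "rx": 0, "ry": 0, "rz": 0, "jaw": 0.85}, {"tx": 0.187, "ty": 0.217, "tz": 0.06, "rx": 0, "ry": 0, "rz": 0, "jaw": 0.85}, {"tx": 0.187, "ty": 0.217, "tz": 0.06, "rx": 0, "ry": 0, "rz": 0, "jaw": 0.85}, {"tx": 0.187, "ty": 0.217, "tz": 0.06, "rx": 0, "ry": 0, "rz": 0, "jaw": 0.85}]'

```text
time: 15.9
position: [0.6454, -0.1379, 0.0984]
tool_rot: [2.224, 2.218, -0.001]
ft_force: [0.1, 0.5, 1.4]
grip_width: 0.853
```

Run:
```python
from h import *
plan(.6447,-.136,.0635)
```

```text
t 15.9 p [ 0.6454 -0.1379  0.0984] F [0.1 0.5 1.4] g 0.853 
SHIFT [ 0.0019 -0.0007  0.0349] TURN [ 0.0002  0.0008 -0.0024]
```

carry_out --commands '[{"tx": 0.0015, "ty": -0.0005, "tz": 0.02, "rx": 0, "ry": 0, "rz": -0.002, "jaw": 0.85}, {"tx": 0.0015, "ty": -0.0005, "tz": 0.035, "rx": 0, "ry": 0, "rz": -0.002, "jaw": 0.85}, {"tx": 0.0015, "ty": -0.0005, "tz": 0.035, "rx": 0, "ry": 0, "rz": -0.002, "jaw": 0.85}, {"tx": 0.0015, "ty": -0.0005, "tz": 0.035, "rx": 0, "ry": 0, "rz": -0.002, "jaw": 0.4}, {"tx": 0.0015, "ty": -0.0005, "tz": 0.035, "rx": 0, "ry": 0, "rz": -0.002, "jaw": 0.4}, {"tx": 0.0015, "ty": -0.0005, "tz": 0.035, "rx": 0, "ry": 0, "rz": -0.002, "jaw": 0.4}, {"tx": 0.0015, "ty": -0.0005, "tz": 0.035, "rx": 0, "ry": 0, "rz": -0.002, "jaw": 0.4}]'

```text
time: 16.77
position: [0.6451, -0.1362, 0.0628]
tool_rot: [2.221, 2.221, -0.001]
ft_force: [-0.3, -0.8, 1.8]
grip_width: 0.613
```

carry_out --commands '[{"tx": 0, "ty": 0, "tz": -0.03, "rx": 0, "ry": 0, "rz": 0, "jaw": 0.4}, {"tx": 0, "ty": 0, "tz": -0.08, "rx": 0, "ry": 0, "rz": 0, "jaw": 0.4}, {"tx": 0, "ty": 0, "tz": -0.1, "rx": 0, "ry": 0, "rz": 0, "jaw": 0.4}, {"tx": 0, "ty": 0, "tz": -0.1, "rx": 0, "ry": 0, "rz": 0, "jaw": 0.4}, {"tx": 0, "ty": 0, "tz": -0.1, "rx": 0, "ry": 0, "rz": 0, "jaw": 0.4}]'

```text
time: 17.4
position: [0.6436, -0.1362, 0.1602]
tool_rot: [-2.22, -2.219, 0.004]
ft_force: [-0.5, -0.1, -1.5]
grip_width: 0.611
```

Run:
```python
from h import *
W,im=snap("w10")
cv2.imwrite("pics/w10z.png",cv2.resize(im[140:300,180:340],None,fx=3.7,fy=3.7,interpolation=cv2.INTER_CUBIC))
plan(.5060,.0155,.14)
```

```text
t 17.45 p [ 0.6434 -0.1361  0.1599] F [-0.9  0.  -0.9] g 0.611 
SHIFT [ 0.1516 -0.1373  0.0206] TURN [-0.0044 -0.0003  0.    ]
```

View pics/w10z.png

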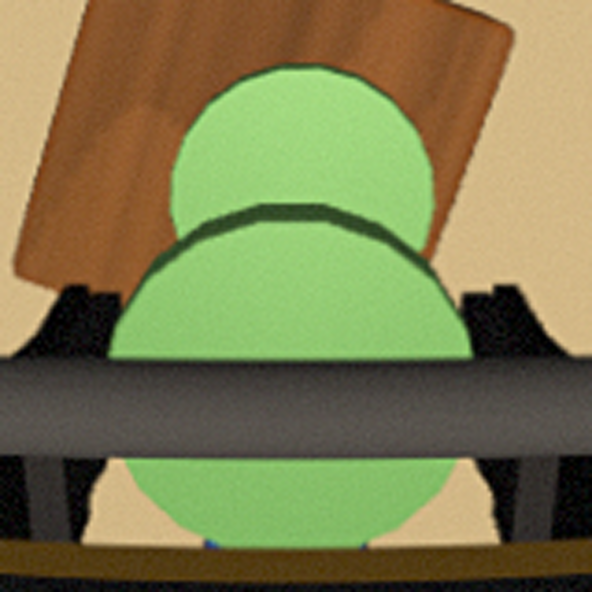

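carry_out --commands '[{"tx": 0.03, "ty": -0.028, "tz": 0, "rx": 0, "ry": 0, "rz": 0, "jaw": 0.4}, {"tx": 0.1516, "ty": -0.137, "tz": 0, "rx": -0.004, "ry": 0, "rz": 0, "jaw": 0.4}, {"tx": 0.1516, "ty": -0.137, "tz": 0, "rx": -0.004, "ry": 0, "rz": 0, "jaw": 0.4}, {"tx": 0.1516, "ty": -0.137, "tz": 0.01, "rx": -0.004, "ry": 0, "rz": 0, "jaw": 0.4}, {"tx": 0.1516, "ty": -0.137, "tz": 0.02, "rx": -0.004, "ry": 0, "rz": 0, "jaw": 0.4}, {"tx": 0.1516, "ty": -0.137, "tz": 0.02, "rx": -0.004, "ry": 0, "rz": 0, "jaw": 0.4}, {"tx": 0.1516, "ty": -0.137, "tz": 0.02, "rx": -0.004, "ry": 0, "rz": 0, "jaw": 0.4}]'

```text
time: 18.32
position: [0.5082, 0.0144, 0.142]
tool_rot: [2.222, 2.218, 0.003]
ft_force: [-0.4, 0.3, -0.2]
grip_width: 0.615
```

Run:
```python
from h import *
from bench import ctrl
z=ctrl.get_state()["position"][2]
W,im=snap("w11")
plan(.5060,.0155,.084)
m=cv2.inRange(cv2.cvtColor(im,cv2.COLOR_BGR2HSV),(40,80,60),(80,255,255))
for v in (215,225,232,267,272):
    u=np.where(m[v,200:330])[0]+200; print(v,u.min(),u.max(),onz(W,(u.min()+u.max())/2,v,z+.0172,True).round(4))
cv2.imwrite("pics/w11z.png",cv2.resize(im[120:300,160:360],None,fx=4,fy=3.3,interpolation=cv2.INTER_CUBIC)[:600])
import pickle
W10=pickle.load(open("w10.pkl","rb"))
print(onz(W10,180+295/3.7,200,.1599+.017,True), onz(W10,180+295/3.7,140+550/3.7,.1599+.017,True))
f=onz(W10,180+303/3.7,140+67/3.7,.06,True);print("l66",f[0],f[1]-.033)
```

```text
t 18.375 p [0.5084 0.0146 0.1422] F [-0.4 -0.6 -0.1] g 0.615 
SHIFT [ 0.0009 -0.0025  0.0582] TURN [ 0.003  -0.0005 -0.0018]
215 219 297 [0.507  0.0331 0.1592]
225 212 304 [0.507  0.0276 0.1592]
232 210 306 [0.507  0.0237 0.1592]
267 215 301 [0.507  0.0029 0.1592]
272 218 298 [ 5.070e-01 -3.000e-04  1.592e-01]
[ 0.64333564 -0.10966258  0.1769    ] [ 0.64344824 -0.16226032  0.1769    ]
l66 0.64528966466245 -0.13648072340357986
```

View pics/w11z.png

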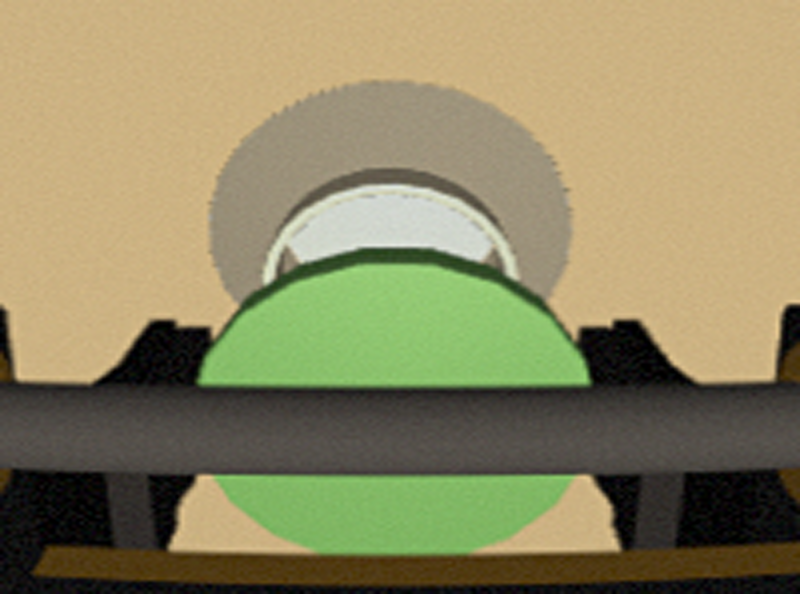

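Run:
```python
from h import *
import pickle
W=pickle.load(open("w11.pkl","rb"))
f=onz(W,257.9,175.8,.09,True);print("rim",f[0],f[1]-.0245)
l=onz(W,258,199.9,.1592,True);b=onz(W,258,120+553/3.3,.1592,True);print("lid",l[0],l[1],b[1],(l[1]+b[1])/2)
```

```text
rim 0.5070689274774883 0.015831596737222273
lid 0.5070609963393735 0.04112731989539791 -0.0105962235606116 0.015265548167393155
```

carry_out --commands '[{"tx": 0.0015, "ty": -0.0005, "tz": 0.02, "rx": 0.003, "ry": 0, "rz": -0.002, "jaw": 0.4}, {"tx": 0.0015, "ty": -0.0005, "tz": 0.036, "rx": 0.003, "ry": 0, "rz": -0.002, "jaw": 0.4}, {"tx": 0.0015, "ty": -0.0005, "tz": 0.045, "rx": 0.003, "ry": 0, "rz": -0.002, "jaw": 0.4}, {"tx": 0.0015, "ty": -0.0005, "tz": 0.05, "rx": 0.003, "ry": 0, "rz": -0.002, "jaw": 0.4}, {"tx": 0.0015, "ty": -0.0005, "tz": 0.053, "rx": 0.003, "ry": 0, "rz": -0.002, "jaw": 0.4}, {"tx": 0.0015, "ty": -0.0005, "tz": 0.053, "rx": 0.003, "ry": 0, "rz": -0.002, "jaw": 0.4}]'

```text
time: 19.12
position: [0.5075, 0.017, 0.0895]
tool_rot: [2.219, 2.223, 0.0]
ft_force: [-0.2, -0.1, -0.1]
grip_width: 0.612
```

carry_out --commands '[{"tx": 0, "ty": 0, "tz": 0.003, "rx": 0, "ry": 0, "rz": 0, "jaw": 0.4}, {"tx": 0, "ty": 0, "tz": 0.005, "rx": 0, "ry": 0, "rz": 0, "jaw": 0.4}, {"tx": 0, "ty": 0, "tz": 0.0065, "rx": 0, "ry": 0, "rz": 0, "jaw": 0.4}, {"tx": 0, "ty": 0, "tz": 0.0075, "rx": 0, "ry": 0, "rz": 0, "jaw": 0.4}, {"tx": 0, "ty": 0, "tz": 0.0075, "rx": 0, "ry": 0, "rz": 0, "jaw": 0.4}]'

```text
time: 19.75
position: [0.5076, 0.0169, 0.0837]
tool_rot: [2.218, 2.223, -0.002]
ft_force: [-4.8, -0.6, 13.1]
grip_width: 0.613
```

carry_out --commands '[{"tx": 0, "ty": 0, "tz": -0.001, "rx": 0, "ry": 0, "rz": 0, "jaw": 0.4}, {"tx": 0, "ty": 0, "tz": -0.001, "rx": 0, "ry": 0, "rz": 0, "jaw": 0.85}, {"tx": 0, "ty": 0, "tz": -0.001, "rx": 0, "ry": 0, "rz": 0, "jaw": 0.85}, {"tx": 0, "ty": 0, "tz": -0.001, "rx": 0, "ry": 0, "rz": 0, "jaw": 0.85}, {"tx": 0, "ty": 0, "tz": -0.001, "rx": 0, "ry": 0, "rz": 0, "jaw": 0.95}, {"tx": 0, "ty": 0, "tz": -0.03, "rx": 0, "ry": 0, "rz": 0, "jaw": 1}, {"tx": 0, "ty": 0, "tz": -0.07, "rx": 0, "ry": 0, "rz": 0, "jaw": 1}, {"tx": -0.06, "ty": 0, "tz": -0.07, "rx": 0, "ry": 0, "rz": 0, "jaw": 1}, {"tx": -0.06, "ty": 0, "tz": -0.07, "rx": 0, "ry": 0, "rz": 0, "jaw": 1}, {"tx": -0.06, "ty": 0, "tz": -0.07, "rx": 0, "ry": 0, "rz": 0, "jaw": 1}]'

```text
time: 21.0
position: [0.5073, -0.0429, 0.1516]
tool_rot: [-2.22, -2.222, 0.0]
ft_force: [-0.7, 0.2, 0.2]
grip_width: 0.997
```

Run:
```python
from h import *
from bench import get_image
W,im=snap("w12")
sc=cv2.cvtColor(get_image("scene"),cv2.COLOR_RGB2BGR)
a=cv2.resize(sc[165:215,205:265],None,fx=6.5,fy=6.5,interpolation=cv2.INTER_CUBIC)
b=cv2.resize(im[110:210,200:320],(390,325),interpolation=cv2.INTER_CUBIC)
cv2.imwrite("pics/s12.png",np.hstack([a,b]))
cv2.imwrite("pics/s12f.png",sc)
plan(.645,-.1355,.15)
```

```text
t 21.1 p [ 0.5073 -0.0418  0.1516] F [-0.1 -0.2 -0.3] g 1.0 
SHIFT [-0.0942  0.1373  0.0015] TURN [-0.0003 -0.0003  0.0036]
```

View pics/s12.png

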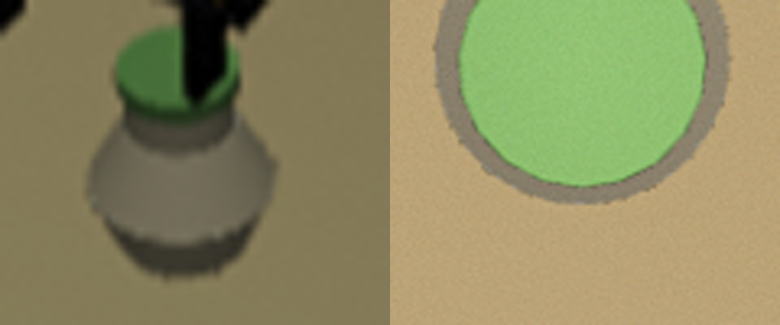

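carry_out --commands '[{"tx": -0.03, "ty": 0.045, "tz": 0, "rx": 0, "ry": 0, "rz": 0, "jaw": 1}, {"tx": -0.094, "ty": 0.137, "tz": 0, "rx": 0, "ry": 0, "rz": 0.003, "jaw": 1}, {"tx": -0.094, "ty": 0.137, "tz": 0.02, "rx": 0, "ry": 0, "rz": 0.003, "jaw": 1}, {"tx": -0.094, "ty": 0.137, "tz": 0.06, "rx": 0, "ry": 0, "rz": 0.003, "jaw": 1}, {"tx": -0.094, "ty": 0.137, "tz": 0.075, "rx": 0, "ry": 0, "rz": 0.003, "jaw": 1}, {"tx": -0.094, "ty": 0.137, "tz": 0.075, "rx": 0, "ry": 0, "rz": 0.003, "jaw": 1}, {"tx": -0.094, "ty": 0.137, "tz": 0.075, "rx": 0, "ry": 0, "rz": 0.003, "jaw": 1}]'

```text
time: 21.98
position: [0.6456, -0.136, 0.0789]
tool_rot: [2.219, 2.22, 0.002]
ft_force: [0.5, 0.9, 0.1]
grip_width: 1.003
```

Run:
```python
from h import *
plan(.645,-.136,.0438)
```

```text
t 21.975 p [ 0.6456 -0.136   0.0789] F [0.5 0.9 0.1] g 1.003 
SHIFT [ 0.0001 -0.0007  0.0351] TURN [0.0028 0.0011 0.0002]
```

carry_out --commands '[{"tx": 0, "ty": -0.0005, "tz": 0.02, "rx": 0.002, "ry": 0.001, "rz": 0, "jaw": 1}, {"tx": 0, "ty": -0.0005, "tz": 0.034, "rx": 0.002, "ry": 0.001, "rz": 0, "jaw": 1}, {"tx": 0, "ty": -0.0005, "tz": 0.0345, "rx": 0.002, "ry": 0.001, "rz": 0, "jaw": 1}, {"tx": 0, "ty": -0.0005, "tz": 0.0345, "rx": 0.002, "ry": 0.001, "rz": 0, "jaw": 0.5}, {"tx": 0, "ty": -0.0005, "tz": 0.0345, "rx": 0.002, "ry": 0.001, "rz": 0, "jaw": 0.5}, {"tx": 0, "ty": -0.0005, "tz": 0.0345, "rx": 0.002, "ry": 0.001, "rz": 0, "jaw": 0.5}, {"tx": 0, "ty": -0.0005, "tz": 0.0345, "rx": 0.002, "ry": 0.001, "rz": 0, "jaw": 0.5}]'

```text
time: 22.85
position: [0.6443, -0.1368, 0.0425]
tool_rot: [-2.221, -2.219, 0.001]
ft_force: [0.4, 0.5, -0.6]
grip_width: 0.74
```

carry_out --commands '[{"tx": 0, "ty": 0, "tz": -0.03, "rx": 0, "ry": 0, "rz": 0, "jaw": 0.5}, {"tx": 0, "ty": 0, "tz": -0.08, "rx": 0, "ry": 0, "rz": 0, "jaw": 0.5}, {"tx": 0, "ty": 0, "tz": -0.115, "rx": 0, "ry": 0, "rz": 0, "jaw": 0.5}, {"tx": 0, "ty": 0, "tz": -0.115, "rx": 0, "ry": 0, "rz": 0, "jaw": 0.5}, {"tx": 0, "ty": 0, "tz": -0.115, "rx": 0, "ry": 0, "rz": 0, "jaw": 0.5}]'

```text
time: 23.48
position: [0.6438, -0.1369, 0.1566]
tool_rot: [-2.221, -2.218, 0.003]
ft_force: [0.4, 0.5, -1.0]
grip_width: 0.741
```

Run:
```python
from h import *
W,im=snap("w13")
cv2.imwrite("pics/w13.png",im)
plan(.43,.22,.15)
```

```text
t 23.525 p [ 0.6434 -0.1369  0.1559] F [-0.5  0.1 -0.7] g 0.739 
SHIFT [ 0.3567 -0.2138  0.0071] TURN [-0.0043 -0.0009 -0.001 ]
```

View pics/w13.png

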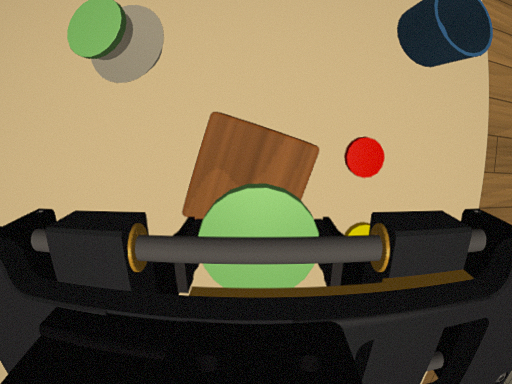

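carry_out --commands '[{"tx": 0.05, "ty": -0.03, "tz": 0, "rx": 0, "ry": 0, "rz": 0, "jaw": 0.5}, {"tx": 0.356, "ty": -0.214, "tz": 0, "rx": -0.004, "ry": -0.001, "rz": -0.001, "jaw": 0.5}, {"tx": 0.356, "ty": -0.214, "tz": 0, "rx": -0.004, "ry": -0.001, "rz": -0.001, "jaw": 0.5}, {"tx": 0.356, "ty": -0.214, "tz": 0, "rx": -0.004, "ry": -0.001, "rz": -0.001, "jaw": 0.5}, {"tx": 0.356, "ty": -0.214, "tz": 0, "rx": -0.004, "ry": -0.001, "rz": -0.001, "jaw": 0.5}, {"tx": 0.356, "ty": -0.214, "tz": 0, "rx": -0.004, "ry": -0.001, "rz": -0.001, "jaw": 0.5}, {"tx": 0.356, "ty": -0.214, "tz": 0, "rx": -0.004, "ry": -0.001, "rz": -0.001, "jaw": 0.5}, {"tx": 0.356, "ty": -0.214, "tz": 0, "rx": -0.004, "ry": -0.001, "rz": -0.001, "jaw": 0.5}, {"tx": 0.356, "ty": -0.214, "tz": 0, "rx": -0.004, "ry": -0.001, "rz": -0.001, "jaw": 0.5}, {"tx": 0.356, "ty": -0.214, "tz": 0, "rx": -0.004, "ry": -0.001, "rz": -0.001, "jaw": 0.5}]'

```text
time: 24.78
position: [0.4313, 0.2179, 0.1575]
tool_rot: [2.224, 2.218, 0.0]
ft_force: [0.3, 0.6, -0.2]
grip_width: 0.74
```

Run:
```python
from h import *
from bench import ctrl
z=ctrl.get_state()["position"][2]
W,im=snap("w14")
plan(.43,.222,.079)
m=cv2.inRange(cv2.cvtColor(im,cv2.COLOR_BGR2HSV),(40,80,60),(80,255,255))
for v in (215,225,232,267,272):
    u=np.where(m[v,180:350])[0]+180; print(v,u.min(),u.max(),onz(W,(u.min()+u.max())/2,v,z+.0172,True).round(4))
cv2.imwrite("pics/w14z.png",cv2.resize(im[120:300,160:360],None,fx=4,fy=3.3,interpolation=cv2.INTER_CUBIC)[:600])
```

```text
t 24.825 p [0.4313 0.218  0.1576] F [-0.7  0.1 -0.1] g 0.741 
SHIFT [ 0.004  -0.0014  0.0786] TURN [ 0.0012  0.0004 -0.0026]
215 206 311 [0.4304 0.2365 0.1747]
225 201 315 [0.4301 0.2311 0.1747]
232 199 318 [0.4303 0.2272 0.1747]
267 205 311 [0.43   0.2063 0.1747]
272 208 308 [0.43   0.2032 0.1747]
```

View pics/w14z.png

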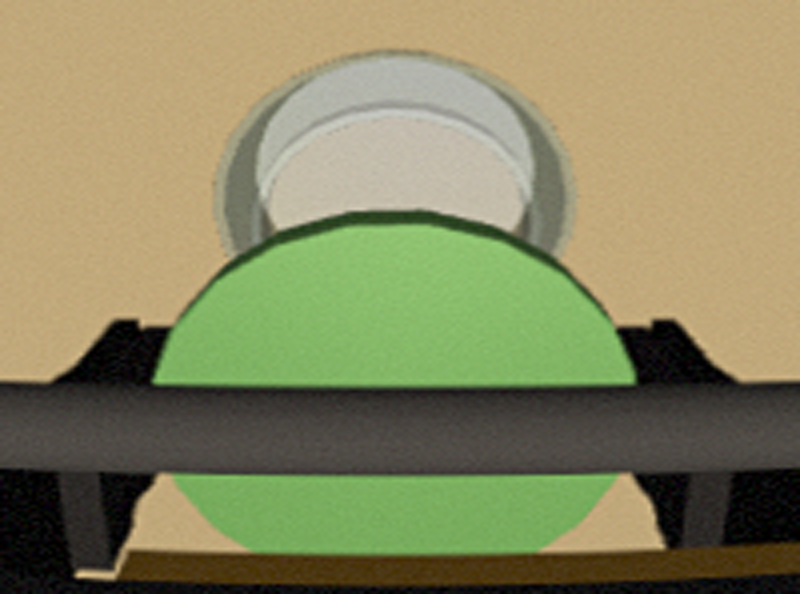

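Run:
```python
from h import *
import pickle
W=pickle.load(open("w14.pkl","rb"))
f=onz(W,258.8,151.2,.085,True);print("rim",f[0],f[1]-.030);f=onz(W,258.8,154.8,.085,True);print(f[1]-.0275)
l=onz(W,258.5,188.5,.1747,True);print("lid",l[0],l[1]-.033)
```

```text
rim 0.43076024858708845 0.229640574189957
0.22926446780914336
lid 0.4303933636068868 0.21751362763801438
```

carry_out --commands '[{"tx": -0.07, "ty": 0, "tz": 0, "rx": 0, "ry": 0, "rz": 0, "jaw": 0.5}, {"tx": -0.07, "ty": 0, "tz": 0, "rx": 0, "ry": 0, "rz": 0, "jaw": 0.5}, {"tx": -0.07, "ty": 0, "tz": 0, "rx": 0, "ry": 0, "rz": 0, "jaw": 0.5}, {"tx": -0.07, "ty": 0, "tz": 0, "rx": 0, "ry": 0, "rz": 0, "jaw": 0.5}]'

```text
time: 25.32
position: [0.4308, 0.1504, 0.1582]
tool_rot: [2.219, 2.222, 0.003]
ft_force: [-1.0, 0.5, -0.3]
grip_width: 0.742
```

Run:
```python
from h import *
W,im=snap("w15")
plan(.43,.222,.079)
print(proj(W,(.43,.225,.085),True))
cv2.imwrite("pics/w15z.png",cv2.resize(im[60:200,180:340],None,fx=4,fy=4,interpolation=cv2.INTER_CUBIC))
```

```text
t 25.375 p [0.4307 0.1506 0.1582] F [-0.6  1.4 -0.3] g 0.742 
SHIFT [ 0.0713 -0.0008  0.0792] TURN [ 0.0022 -0.0004  0.0017]
[258.49914494 109.89754865]
```

View pics/w15z.png

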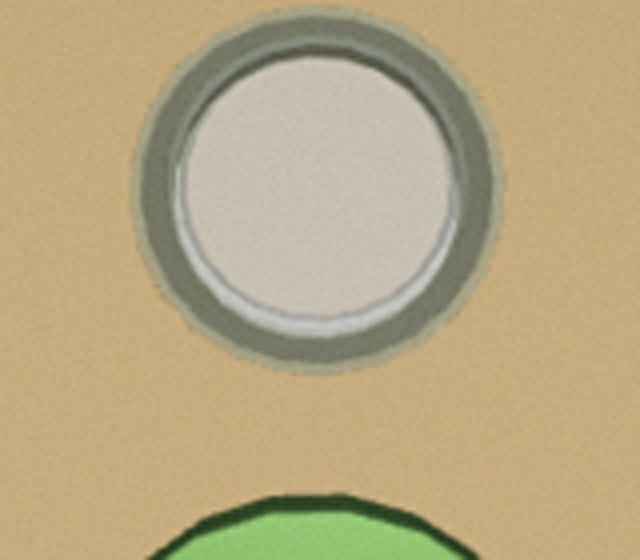

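Run:
```python
from h import *
import pickle
W=pickle.load(open("w15.pkl","rb"))
print("rim",onz(W,258.6,106.4,.085,True),"body mid",onz(W,258.9,60+190/4-.4,.045,True))
T=pickle.load(open("w14.pkl","rb"))
```

```text
rim [0.43007469 0.22777273 0.085     ] body mid [0.43046094 0.22893021 0.045     ]
```

carry_out --commands '[{"tx": 0.04, "ty": 0, "tz": 0.0, "rx": 0, "ry": 0, "rz": 0, "jaw": 0.5}, {"tx": 0.0775, "ty": 0, "tz": 0.02, "rx": 0.002, "ry": 0, "rz": 0.002, "jaw": 0.5}, {"tx": 0.0775, "ty": 0, "tz": 0.04, "rx": 0.002, "ry": 0, "rz": 0.002, "jaw": 0.5}, {"tx": 0.0775, "ty": 0, "tz": 0.055, "rx": 0.002, "ry": 0, "rz": 0.002, "jaw": 0.5}, {"tx": 0.0775, "ty": 0, "tz": 0.058, "rx": 0.002, "ry": 0, "rz": 0.002, "jaw": 0.5}, {"tx": 0.0775, "ty": 0, "tz": 0.058, "rx": 0.002, "ry": 0, "rz": 0.002, "jaw": 0.5}]'

```text
time: 26.12
position: [0.4311, 0.2267, 0.1003]
tool_rot: [2.224, 2.218, 0.0]
ft_force: [0.0, 0.1, -1.5]
grip_width: 0.737
```

Run:
```python
from h import *
from bench import get_image
W,im=snap("w16")
plan(.431,.228,.079)
sc=cv2.cvtColor(get_image("scene"),cv2.COLOR_RGB2BGR)
a=cv2.resize(sc[110:170,210:280],None,fx=5.7,fy=6.5,interpolation=cv2.INTER_CUBIC)
b=cv2.resize(im[120:300,160:360],(400,390),interpolation=cv2.INTER_CUBIC)
cv2.imwrite("pics/s16.png",np.hstack([a,b]))
```

```text
t 26.175 p [0.4314 0.2268 0.1006] F [ 0.3 -0.4 -0.4] g 0.742 
SHIFT [ 0.0012 -0.0004  0.0216] TURN [ 0.0011  0.0002 -0.0027]
```

View pics/s16.png

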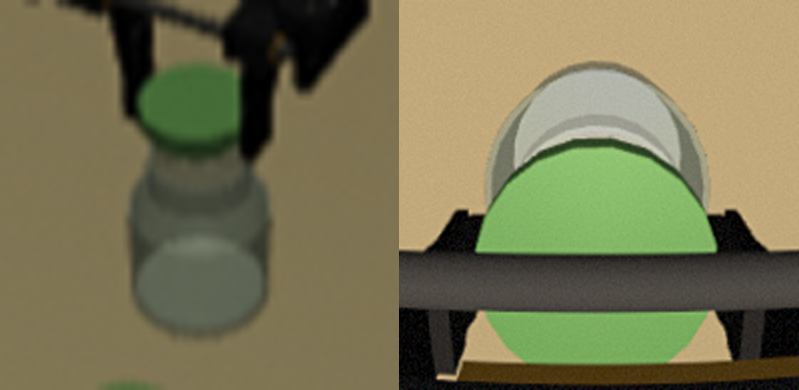

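Aligned; lower with a 1 mm y correction.

carry_out --commands '[{"tx": 0.001, "ty": -0.0005, "tz": 0.008, "rx": 0.001, "ry": 0, "rz": -0.003, "jaw": 0.5}, {"tx": 0.001, "ty": -0.0005, "tz": 0.013, "rx": 0.001, "ry": 0, "rz": -0.003, "jaw": 0.5}, {"tx": 0.001, "ty": -0.0005, "tz": 0.016, "rx": 0.001, "ry": 0, "rz": -0.003, "jaw": 0.5}, {"tx": 0.001, "ty": -0.0005, "tz": 0.016, "rx": 0.001, "ry": 0, "rz": -0.003, "jaw": 0.5}]'

```text
time: 26.72
position: [0.4302, 0.2278, 0.0837]
tool_rot: [-2.22, -2.222, 0.002]
ft_force: [-0.5, 0.4, -1.1]
grip_width: 0.741
```

carry_out --commands '[{"tx": 0, "ty": 0, "tz": 0.003, "rx": 0, "ry": 0, "rz": 0, "jaw": 0.5}, {"tx": 0, "ty": 0, "tz": 0.005, "rx": 0, "ry": 0, "rz": 0, "jaw": 0.5}, {"tx": 0, "ty": 0, "tz": 0.006, "rx": 0, "ry": 0, "rz": 0, "jaw": 0.5}, {"tx": 0, "ty": 0, "tz": 0.0065, "rx": 0, "ry": 0, "rz": 0, "jaw": 0.5}, {"tx": 0, "ty": 0, "tz": 0.0065, "rx": 0, "ry": 0, "rz": 0, "jaw": 0.5}]'

```text
time: 27.35
position: [0.4306, 0.2279, 0.0784]
tool_rot: [2.22, 2.222, -0.002]
ft_force: [-2.1, -1.1, 7.1]
grip_width: 0.74
```

carry_out --commands '[{"tx": 0, "ty": 0, "tz": 0, "rx": 0, "ry": 0, "rz": 0, "jaw": 0.95}, {"tx": 0, "ty": 0, "tz": 0, "rx": 0, "ry": 0, "rz": 0, "jaw": 0.95}, {"tx": 0, "ty": 0, "tz": 0, "rx": 0, "ry": 0, "rz": 0, "jaw": 1}, {"tx": 0, "ty": 0, "tz": 0, "rx": 0, "ry": 0, "rz": 0, "jaw": 1}, {"tx": 0, "ty": 0, "tz": -0.03, "rx": 0, "ry": 0, "rz": 0, "jaw": 1}, {"tx": 0, "ty": 0, "tz": -0.08, "rx": 0, "ry": 0, "rz": 0, "jaw": 1}, {"tx": -0.05, "ty": 0.0, "tz": -0.15, "rx": 0, "ry": 0, "rz": 0, "jaw": 1}, {"tx": -0.12, "ty": 0.0, "tz": -0.17, "rx": 0, "ry": 0, "rz": 0, "jaw": 1}, {"tx": -0.12, "ty": 0.0, "tz": -0.17, "rx": 0, "ry": 0, "rz": 0, "jaw": 1}, {"tx": -0.12, "ty": 0.0, "tz": -0.17, "rx": 0, "ry": 0, "rz": 0, "jaw": 1}]'

```text
time: 28.6
position: [0.4315, 0.1056, 0.2486]
tool_rot: [2.224, 2.215, 0.0]
ft_force: [-0.0, 0.2, -0.0]
grip_width: 1.001
```

Run:
```python
from h import *
from bench import get_image
W,im=snap("w17")
sc=cv2.cvtColor(get_image("scene"),cv2.COLOR_RGB2BGR)
sc=cv2.convertScaleAbs(sc,alpha=1.6)
cv2.imwrite("pics/s17.png",cv2.resize(sc[110:290,120:340],None,fx=3.3,fy=3.3,interpolation=cv2.INTER_CUBIC))
plan(.43,.1,.25)
```

```text
t 28.7 p [0.4304 0.1086 0.2473] F [ 0.1  0.7 -0.8] g 0.999 
SHIFT [-0.0086 -0.0004 -0.0027] TURN [-0.001   0.      0.0013]
```

View pics/s17.png

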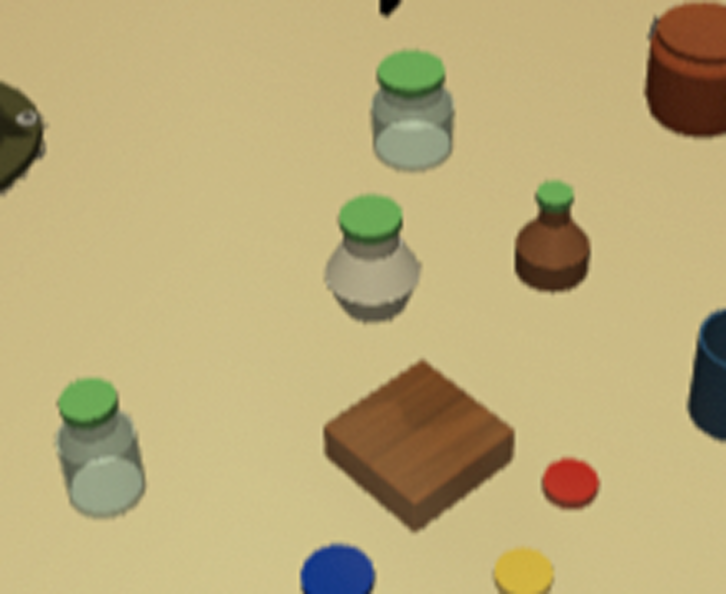

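View pics/w17.png

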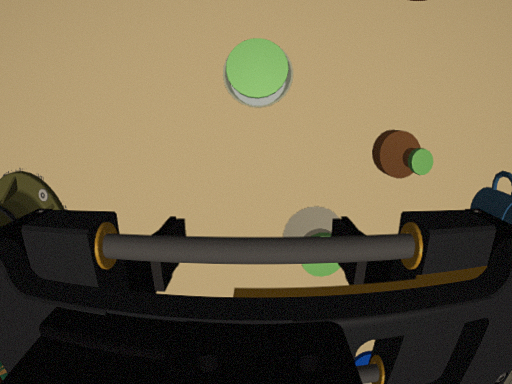

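Run:
```python
from h import *
from bench import get_image,camera_info
S=camera_info("scene");T=camera_info("top")
sc=np.mean([get_image("scene") for _ in range(4)],0).astype(np.uint8)[:,:,::-1].copy()
tp=np.mean([get_image("top") for _ in range(2)],0).astype(np.uint8)[:,:,::-1].copy()
def blobs(im):
    m=cv2.inRange(cv2.cvtColor(im,cv2.COLOR_BGR2HSV),(45,80,40),(80,255,255))
    n,l,st,c=cv2.connectedComponentsWithStats(m); return [(st[i],c[i]) for i in range(1,n) if st[i,4]>20]
for nm,p,z,r in [("bottle",(.6295,.130),.091,.0165),("slim",(.428,-.273),.106,.022),("pot",(.507,.0165),.101,.0275),("wide",(.4305,.228),.096,.033)]:
    # predicted silhouette rows of seated lid
    a=np.linspace(0,2*np.pi,90);P=np.array([proj(S,(p[0]+r*np.cos(t),p[1]+r*np.sin(t),zz)) for t in a for zz in (z,z-.011)])
    c=P.mean(0);b=min(blobs(sc),key=lambda q:np.hypot(*(q[1]-c)))[0]
    print(nm,"pred",P.min(0).round(1),P.max(0).round(1),"obs",b[:2],b[:2]+b[2:4]-1)
    P=np.array([proj(T,(p[0]+r*np.cos(t),p[1]+r*np.sin(t),zz)) for t in a for zz in (z,z-.011)]);c=P.mean(0);b=min(blobs(tp),key=lambda q:np.hypot(*(q[1]-c)))[0]
    print("   top pred",P.min(0).round(1),P.max(0).round(1),"obs",b[:2],b[:2]+b[2:4]-1)
z=[cv2.resize(sc[y-22:y+23,x-22:x+23],(395,295),interpolation=cv2.INTER_CUBIC) for x,y in [(288,180),(149,240),(232,187),(245,140)]]
cv2.imwrite("pics/fin.png",cv2.convertScaleAbs(np.vstack([np.hstack(z[:2]),np.hstack(z[2:])]),alpha=1.7))
```

```text
bottle pred [282.3 163.9] [293.8 174. ] obs [283 165] [292 173]
   top pred [204.7 174.2] [217.2 186.7] obs [206 176] [217 186]
slim pred [137.7 223.5] [156.3 239.5] obs [138 225] [154 239]
   top pred [352.4 249. ] [370.4 266.1] obs [354 250] [370 266]
pot pred [222.5 168.2] [242.  183.7] obs [223 169] [241 183]
   top pred [241.1 215.1] [261.8 236. ] obs [242 216] [261 236]
wide pred [234.2 124.5] [254.8 139.3] obs [235 126] [254 139]
   top pred [158.2 240.6] [184. 266.] obs [206 176] [217 186]
```

View pics/fin.png

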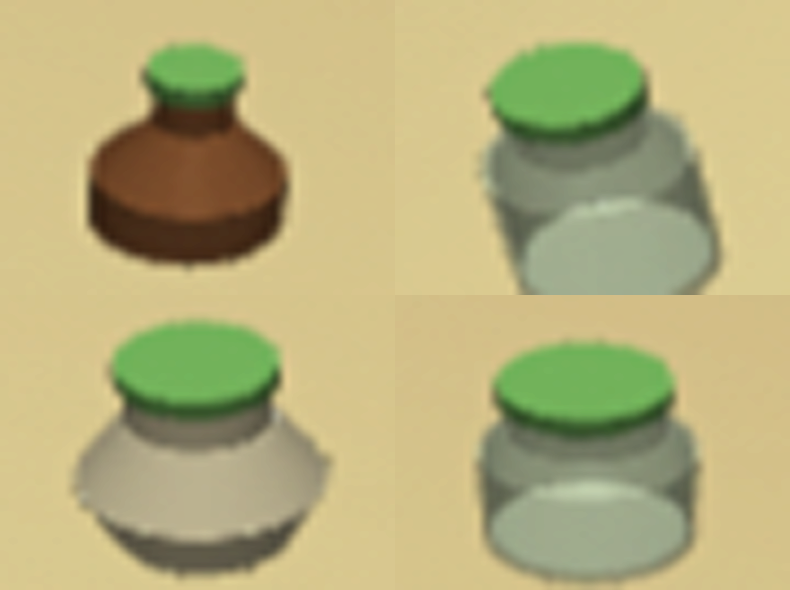

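```bash
python3 -c "
from bench import ctrl
print(ctrl.get_state()['time']);print(ctrl.close_job())"
```

```text
29.0
the job is handed in; nothing more can be done
None
```

I took the stack apart from the top down and closed all four containers: the 33 mm lid is on the bottle, the 44 on the slim jar, the 55 on the pot and the 66 on the wide jar. I handed the job in at 29.0 s, with the gripper open and clear of everything.

- **Seating:** each lid met the rim at the expected height, with 7–13 N upward at the wrist. The last scene picture shows all four lids level, and their outlines match the predicted seated outlines to about 1–2 px.
- **Top view:** three of the lids match there as well. The wide jar's lid could not be checked from above. The colour search found no green patch there and picked the bottle's lid instead, most likely because the arm hid it. That one rests on the scene and wrist views.
- **Position disagreements:** the cameras disagreed by up to about 12 mm on where the slim jar stands and by up to about 9 mm on the wide jar. For both I used close wrist pictures, and both plugs went in with no force until the flange touched the rim.
- **Crock, funnel and look-alikes:** I did not touch them with the arm, and I did not separately measure them afterwards.

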